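Unstack the power-supply kit onto its boards

TASK

The five parts of a power-supply kit came stacked on one another. Take the stack apart and set each part upright and flat on the kit board that bears its own dark silhouette, centred on the silhouette and, where the silhouette is oblong, turned in line with it (either way round). Do not let any part tip over.

Things in the scene. Friction and masses are not known exactly. Their poses are not given: they have to be found in the camera images.
- heatsink: long bare-aluminium finned heat sink, 180 x 64 x 24 mm (x, y, z; fins run along its x), about 0.45 kg, lying flat, fins up; it is the bottom of the stack. Grip it across y at mid-length, its centre of mass. Origin: centre of the underside, z up
- toroid: toroidal transformer, a copper-wound round disc 62 mm in diameter and 32 mm high with flat top and bottom, solid for handling, about 0.35 kg; stands beside the potted block on the heat sink, 90 mm between their centres, one on each half. Origin: centre of the underside, z up
- potted_block: potted transformer, a black plastic block with a grey top 58 x 44 x 32 mm (x, y, z), flat top, about 0.25 kg; stands beside the toroid on the heat sink. Origin: centre of the underside, z up
- film_cap: film capacitor, a small white plastic block 44 x 22 x 30 mm (x, y, z), about 0.06 kg; stands on top of either the toroid or the potted block. Origin: centre of the underside, z up
- can_cap: can capacitor, an upright black-sleeved cylinder 32 mm in diameter and 40 mm high with a bare aluminium top, about 0.05 kg; stands on the other of those two. Origin: centre of the underside, z up
- board_heatsink: the heat sink's kit board: fixed flat white board 196 x 78 mm, 5 mm thick, with a flush solid dark oblong silhouette 182 x 66 mm, the long side along x, centred on it: the place of the heat sink. Origin: centre of the underside (the part rests 5 mm above it), z up
- board_toroid: the toroidal transformer's kit board: fixed flat white board 78 x 78 mm, 5 mm thick, with a flush solid dark large round silhouette 64 mm in diameter, centred on it: the place of the toroidal transformer. Origin: centre of the underside (the part rests 5 mm above it), z up
- board_potted_block: the potted block's kit board: fixed flat white board 74 x 60 mm, 5 mm thick, with a flush solid dark oblong silhouette 60 x 46 mm, the long side along x, centred on it: the place of the potted block. Origin: centre of the underside (the part rests 5 mm above it), z up
- board_film_cap: the film capacitor's kit board: fixed flat white board 62 x 40 mm, 5 mm thick, with a flush solid dark small oblong silhouette 46 x 24 mm, the long side along x, centred on it: the place of the film capacitor. Origin: centre of the underside (the part rests 5 mm above it), z up
- board_can_cap: the can capacitor's kit board: fixed flat white board 50 x 50 mm, 5 mm thick, with a flush solid dark small round silhouette 34 mm in diameter, centred on it: the place of the can capacitor. Origin: centre of the underside (the part rests 5 mm above it), z up
Not all that is in view belongs to the job. Leave any blue or purple look-alike of the potted_block alone.

How it is judged:
By the outcome, as a careful person would: the job done as asked, in the order asked, and still so for the second after the job is handed in, with the robot touching nothing.
It also fails if it takes over 128 s, if anything falls off the work surface, if the arm or the gripper's body presses on something with over 40 N, if the wrist force passes 120 N, or if a joint passes its speed limit or range.

ROBOT

A 6-joint arm with a two-finger parallel gripper is mounted at the origin on the work surface. World frame = base frame: x ahead of the robot, y to its left, z up, the work surface at z = 0. Lengths are in m, angles in rad, forces in N, time in s.
With the tool pointing down it reaches from about 0.375 to 0.975 m from the base axis. Payload 3.8 kg.
Tool frame: the origin (TCP) lies at the very end of the fingers, on their centre line; the grasp point (between the pads) lies 19 mm behind it; z points along the fingers, y is the line along which they close (so a half turn about z gives the same grasp; the last joint's range is limited). The gripper opens to 85 mm and grips with 20 to 120 N. Pads are 22 mm wide; open, the fingers measure 114 mm over their backs; the gripper's body (76 mm by 85 mm) begins 54 mm behind the grasp point. The pads swing forward as they close: fully open they stand 13 mm farther back than shut.
Start: joints at [1.153, 0.264, 1.604, -0, 1.274, -0.037], TCP at [0.251, 0.627, 0.21] pointing down, gripper open.
Joint ranges: [-2.63, 2.63], [-0.94, 2.18], [0.31, 2.57], [-1.31, 4.45], [0, 2.66], [-2.55, 2.55]. Speed limits (rad/s): [2.57, 2.57, 3.14, 3.14, 3.14, 3.14].

INTERFACE

Orientations are given as a rotation vector (axis times angle).
In Python, from workcell import monitor, viewer, job gives the robot as it stands. The module is installed in compiled form; this text tells all that it offers.
- The arm moves only by the tool step_arm, never from a script. Its argument "series" is one flat list of numbers, 4 for each row, row after row: the shift along the tool's x, y, z in m, then the turn about the tool's z in rad. A call has 1 to 8 rows; each row is the pose to reach, as a shift and turn from the pose commanded when the call began, along the tool's axes at that moment; what a row does not reach only later rows make up. A row lasts 1/8 s, in which the tool goes at most 62.5 mm and 10.7 degrees, less where a joint would pass 70% of its speed; a pose out of reach is approached as far as the arm can. A call with a gripper value outside its range is refused whole. "gripper" is the opening, from 0 (shut) to 1 (fully open), set as the call begins (left out, the last holds). The fingers move at their own pace and stop on an object; "newtons" is the grip in N (left out, the last holds). Time passes only in rows, so rows that repeat a pose let the fingers close. It gives the time, the measured TCP pose, the force, the opening and the grip force at its end, in the units of the state.
- monitor.read_state(): the state, without advancing time (a new reading comes with each control period).
- viewer.read_camera(name): name is "side" or "top" or "wrist"; returns a dict with "image" (480x640x3 uint8, red, green, blue), "intrinsics" (3x3 intrinsics, pixels), "distortion" ([k1, k2, p1, p2, k3] as OpenCV has them; the pictures are not rectified), "T" (4x4, takes a point from camera to world coordinates); the wrist camera has in their place "hand_eye" (4x4, takes a point from camera to tool coordinates, whose origin is the TCP and whose axes are the flange's). Camera axes: x right, y up, looking along -z (the intrinsics and any distortion apply to the point x, -y, -z); pixel columns grow to the right and rows downward; lengths in m; the calibration is good to about 2 mm. A picture is of the moment at which its call begins: read the wrist's pose just before it. There is no depth.
- job.finish_job(): hands the job in; it is judged then, once.
Trained networks look in a picture, given as the dict that the camera call returned (one of the last four; its "shot" number tells which), for a name from the list of things; names that differ only in an ending like _2 or _b are one class to them, and where a whole thing is asked for, a point or a joint stands for the part that bears it (a point fixed in the world has none). Each returns a list of dicts, best first, with "score" (0 to 1); they miss things now and then, are a little off and sometimes report something else, mostly with a low value. They report only what shows in the picture. A call takes as long as a camera call. They do not tell look-alikes from the thing itself.
- viewer.boxes_of(picture, label): "extent" ([centre column, centre row, width, height] in pixels, round what is visible of it).
- viewer.spot_point(picture, label): "point" ([column, row] in pixels: a listed point, or the origin of a listed thing).
The state is a dict: "time": time; "q": joint angles; "joint_vel": joint speeds; "joint_torque": joint torques, N m; "tool_pos": TCP position; "tcp_rot": TCP orientation; "wrist_force": force on the tool from outside, world axes, zero at the start; "torque": the same for the moment, N m; "width": opening from 0.0 (shut) to 1.0 (fully open); "grip_force": force on a finger pad.
Only numpy, scipy, OpenCV 4.12 (cv2) and the standard library are available. Lean on these libraries where they do the work, as an engineer would, in place of code of your own. Each camera call takes 0.05 s, during which the arm holds its last target. There are 200 camera calls.

## Working session

There is one attempt and no reset: what is moved stays moved. The work goes in short steps, Python scripts to look and compute and a tool call to move; the robot and the scene stay as the last step left them, time stands still between calls to the robot, and variables do not carry over. Pictures are saved under pics/ and viewed, at most 14 in all, crops included, and the job is handed in when it is done.

Besides the shell and the picture viewer there is one more tool, called after "Call:" in YAML: its name, and indented under it one key for each argument. step_arm: Moves the arm, as the interface text tells. Its arguments: {"type":"object","properties":{"series":{"type":"array"},"gripper":{"type":"number"},"newtons":{"type":"number"}},"required":["series"]}

```bash
mkdir -p pics; cat > h.py <<'E'
import numpy as np, cv2
from workcell import monitor, viewer, job
from scipy.spatial.transform import Rotation as R
def shot(name):
    s=monitor.read_state(); p=viewer.read_camera(name)
    if name=="wrist":
        T=np.eye(4); T[:3,:3]=R.from_rotvec(s["tcp_rot"]).as_matrix(); T[:3,3]=s["tool_pos"]; p["Tw"]=T@np.array(p["hand_eye"])
    else: p["Tw"]=np.array(p["T"])
    return p
def w(p,uv,z):
    u=cv2.undistortPoints(np.array(uv,float).reshape(-1,1,2),np.array(p["intrinsics"],float),np.array(p["distortion"],float)).reshape(-1,2)
    d=np.c_[u[:,0],-u[:,1],-np.ones(len(u))]@p["Tw"][:3,:3].T; o=p["Tw"][:3,3]
    return o+d*((z-o[2])/d[:,2])[:,None]
def save(p,n): cv2.imwrite("pics/"+n,p["image"][:,:,::-1])
E
python3 - <<'E'
from h import *
s=monitor.read_state(); print(s)
np.set_printoptions(precision=4,suppress=True)
t=shot("top"); save(t,"top.png"); 
H=dict(heatsink=0.024,toroid=.056,potted_block=.056,film_cap=.086,can_cap=.096)
for n in ["heatsink","toroid","potted_block","film_cap","can_cap"]:
  for l,z in((n,H[n]),("board_"+n,.005)):
    for b in viewer.boxes_of(t,l)[:3]: print(l,round(b["score"],2),np.round(b["extent"]),w(t,[b["extent"][:2]],z)[0])
p=shot("side"); save(p,"side.png")
print(t["Tw"],p["Tw"])
E
```

```text
{'time': 0.0, 'q': array([ 1.15309236e+00,  2.64773676e-01,  1.60540206e+00,  1.97375284e-05,
        1.27368367e+00, -3.69122771e-02]), 'joint_vel': array([-0.00107909,  0.00029265,  0.00057086, -0.00014896, -0.00088594,
       -0.00135555]), 'joint_torque': array([ 1.87689126e-03, -5.15101862e+01, -3.67314827e+01,  2.03722934e-04,
        1.27631030e-02, -8.83206127e-06]), 'tool_pos': array([0.2505507 , 0.62592858, 0.2088331 ]), 'tcp_rot': array([-0.59444731, -3.08429895,  0.00346174]), 'wrist_force': array([-0.09302538,  0.18613402,  0.49519345]), 'torque': array([0.00928731, 0.00233789, 0.01215509]), 'grip_force': 0.0, 'width': 1.0004281749656703}
heatsink 0.64 [218. 239.  49.  88.] [0.5294 0.2668 0.024 ]
board_heatsink 0.59 [464. 228.  43.  91.] [ 0.5589 -0.2531  0.005 ]
toroid 0.79 [211. 260.  31.  35.] [0.4826 0.2738 0.056 ]
board_toroid 0.66 [294. 188.  40.  42.] [0.6441 0.1105 0.005 ]
board_toroid 0.57 [464. 229.  44.  89.] [ 0.5576 -0.252   0.005 ]
potted_block 0.87 [225. 161.  32.  31.] [0.6879 0.2504 0.056 ]
potted_block 0.65 [167. 172.  26.  35.] [0.6627 0.3686 0.056 ]
potted_block 0.64 [221. 215.  24.  32.] [0.574  0.2555 0.056 ]
board_potted_block 0.34 [217. 238.  50.  91.] [0.5348 0.2725 0.005 ]
film_cap 0.78 [217. 213.  25.  20.] [0.5726 0.2579 0.086 ]
board_film_cap 0.6 [311. 275.  13.  28.] [0.4573 0.0712 0.005 ]
board_can_cap 0.86 [387. 268.  26.  29.] [ 0.4729 -0.0887  0.005 ]
[[ 0.0069  0.9907 -0.1361  0.3919]
 [-1.      0.0074  0.0031  0.0528]
 [ 0.0041  0.1361  0.9907  1.1261]
 [ 0.      0.      0.      1.    ]] [[ 0.995   0.0669 -0.0738  0.4612]
 [-0.0996  0.6558 -0.7483 -0.7805]
 [-0.0016  0.752   0.6592  0.8061]
 [ 0.      0.      0.      1.    ]]
```

View pics/top.png

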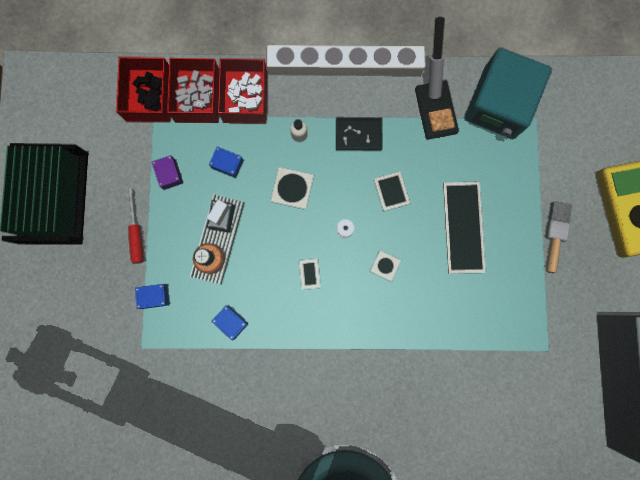

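View pics/side.png

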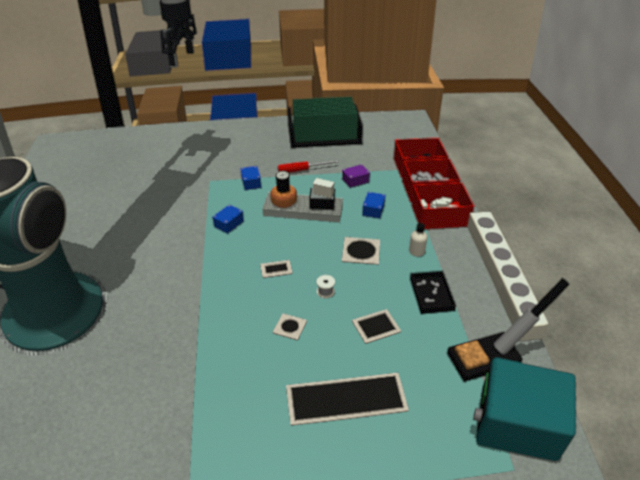

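The can capacitor (208,255 in the top view) stands on the toroid. The film capacitor (217,213) stands on the black potted block (221,215), which sits on the striped heat sink. The blocks at (226,161), (151,296), (229,322) and (167,172) are blue or purple look-alikes standing off the heat sink. I'll move above the stack for a close look.

Call:
step_arm:
  series: [-0.39, -0.25, -0.14, -0.18, -0.39, -0.25, -0.14, -0.18, -0.39, -0.25, -0.14, -0.18, -0.39, -0.25, -0.14, -0.18, -0.39, -0.25, -0.14, -0.18, -0.39, -0.25, -0.14, -0.18, -0.39, -0.25, -0.14, -0.18, -0.39, -0.25, -0.14, -0.18]
  gripper: 1
  newtons: 40

```text
time: 1.6
tool_pos: [0.5214, 0.2475, 0.3515]
tcp_rot: [0.317, 3.124, 0.001]
wrist_force: [0.4, 0.3, 0.8]
width: 1.0
grip_force: 0.0
```

```bash
python3 - <<'E'
from h import *
np.set_printoptions(precision=4,suppress=True)
p=shot("wrist"); save(p,"w1.png"); print(p["Tw"]); print(p["hand_eye"],p["intrinsics"])
H=dict(heatsink=0.024,toroid=.056,potted_block=.056,film_cap=.086,can_cap=.096)
for n in H:
    for b in viewer.boxes_of(p,n)[:2]: print(n,round(b["score"],2),np.round(b["extent"]),w(p,[b["extent"][:2]],H[n])[0])
E
```

```text
[[ 0.2018 -0.9279 -0.3135  0.4401]
 [ 0.9794  0.1912  0.0645  0.2644]
 [ 0.0001 -0.32    0.9474  0.5158]
 [ 0.      0.      0.      1.    ]]
[[-0.0011  0.9479  0.3185  0.0828]
 [ 1.      0.0008  0.001   0.0003]
 [ 0.0007  0.3185 -0.9479 -0.1644]
 [ 0.      0.      0.      1.    ]] [[414.7066   0.     318.8359]
 [  0.     414.7066 240.1596]
 [  0.       0.       1.    ]]
heatsink 0.79 [339. 173.  66. 150.] [0.5252 0.271  0.024 ]
toroid 0.8 [340. 141.  63.  62.] [0.4856 0.2791 0.056 ]
toroid 0.37 [ 15. 297.  31.  74.] [ 0.5885 -0.1654  0.056 ]
potted_block 0.96 [282.  31.  64.  58.] [0.3646 0.2414 0.056 ]
potted_block 0.88 [338. 218.  42.  56.] [0.5705 0.2603 0.056 ]
film_cap 0.91 [341. 228.  29.  46.] [0.5737 0.2609 0.086 ]
film_cap 0.42 [171. 151.  44.  53.] [0.4565 0.1055 0.086 ]
can_cap 0.84 [347. 146.  36.  37.] [0.4876 0.2832 0.096 ]
can_cap 0.64 [ 59. 191.  42.  44.] [ 0.4697 -0.0232  0.096 ]
```

View pics/w1.png

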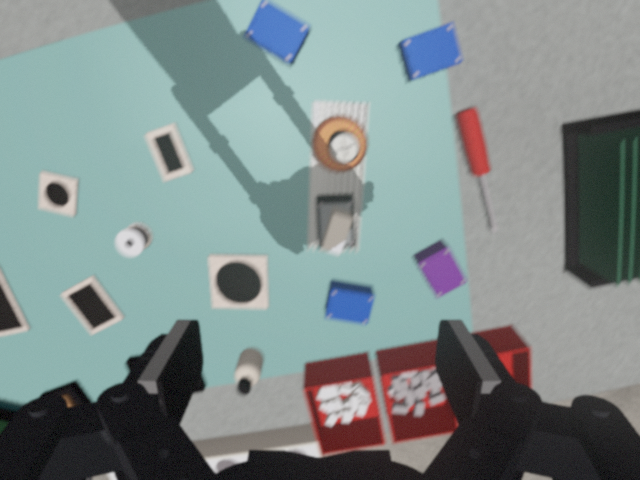

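```bash
cat >> h.py <<'E'
def dark(p,uv,z=.005,hw=45,thr=70,inv=True):
    """blob at uv: centre, long-axis yaw (deg), sizes in world at height z"""
    g=cv2.cvtColor(p["image"],cv2.COLOR_RGB2GRAY); u,v=map(int,uv); x0,y0=max(0,u-hw),max(0,v-hw)
    c=g[y0:v+hw,x0:u+hw]; c=cv2.resize(c,None,fx=4,fy=4,interpolation=cv2.INTER_CUBIC)
    _,m=cv2.threshold(c,thr,255,cv2.THRESH_BINARY_INV if inv else cv2.THRESH_BINARY)
    cs,_=cv2.findContours(m,cv2.RETR_EXTERNAL,cv2.CHAIN_APPROX_NONE)
    q=(4*(u-x0),4*(v-y0)); cs=[k for k in cs if cv2.pointPolygonTest(k,q,False)>=0]
    if not cs: return None
    k=cs[0].reshape(-1,2)/4-.375+[x0,y0]; X=w(p,k,z)[:,:2]
    r=cv2.minAreaRect((X*1000).astype(np.float32)); b=cv2.boxPoints(r); e=b[1]-b[0]; f=b[2]-b[1]
    l=e if np.hypot(*e)>np.hypot(*f) else f; a=np.degrees(np.arctan2(l[1],l[0])); a=(a+90)%180-90
    return np.round(np.array(r[0]),1),round(float(a),1),np.round(sorted(r[1]),1)
E
python3 - <<'E'
from h import *
p=shot("wrist"); t=shot("top")
for n,uv in dict(film=(171,153),can=(56,193),toroid=(239,282),potted=(92,304)).items(): print(n,dark(p,uv))
for n,uv in dict(hs=(464,228),toroid=(293,188),potted=(392,190),film=(310,273),can=(385,265)).items(): print("top",n,dark(t,uv,hw=55))
c=p["image"][80:270,260:420,::-1]; cv2.imwrite("pics/c1.png",cv2.resize(c,None,fx=3.1,fy=3.1,interpolation=cv2.INTER_CUBIC))
E
```

```text
film (array([458.6,  74.4]), 6.7, array([19.5, 41.7]))
can (array([476.8, -86.3]), -23.0, array([29.2, 29.3]))
toroid (array([643.8, 113.4]), -73.6, array([57.9, 58.5]))
potted (array([ 638.3, -101.8]), 15.9, array([41.6, 55.8]))
top hs (array([ 562.5, -252.9]), 1.8, array([ 64.2, 179.4]))
top toroid (array([644.8, 115.6]), 0.5, array([59.3, 60. ]))
top potted (array([639.6, -99.6]), 15.9, array([42.6, 56.6]))
top film (array([459.8,  75.7]), 5.8, array([20.7, 42.7]))
top can (array([478.3, -84.6]), -20.5, array([29.3, 29.8]))
```

View pics/c1.png

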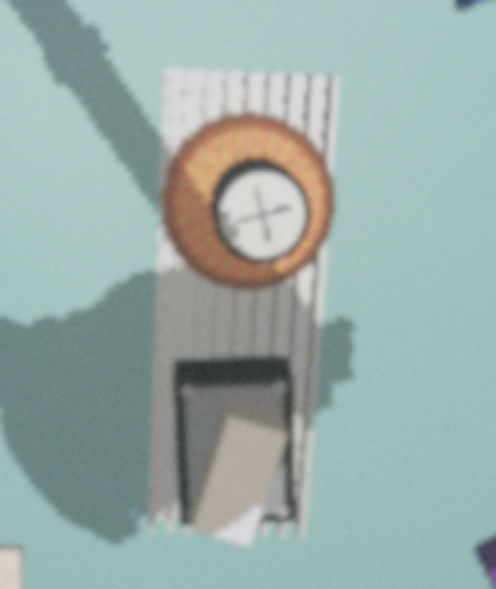

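Crop: the can's aluminium top is at (344.5,148.7) on the toroid. The film capacitor lies askew on the grey-topped black block at about (338,230). Both stand on the heat sink, so these are the right parts.

```bash
cat >> h.py <<'E'
def go(x,y,z,yaw=None):
    """shift to TCP target (mm), yaw = closing-axis heading deg; from measured pose"""
    s=monitor.read_state(); M=R.from_rotvec(s["tcp_rot"]).as_matrix()
    d=M.T@(np.array([x,y,z])/1000-s["tool_pos"]); cur=np.degrees(np.arctan2(M[1,1],M[0,1])); t=0
    if yaw is not None: t=-np.radians((yaw-cur+90)%180-90)
    print("now",np.round(s["tool_pos"]*1000,1),"yaw",round(cur,1),"q6",round(s["q"][5],2),"| shift",np.round(d,4),"turn",round(t,3))
E
python3 - <<'E'
from h import *
p=shot("wrist")
print(w(p,[(344.5,148.7)],.096))
q=np.array([(233,415),(287,430),(248,545),(192,533)])/3.1+[260,80]
X=w(p,q,.086)*1000; print(X, X.mean(0)); e=X[3]-X[0]; print(np.linalg.norm(e),np.degrees(np.arctan2(e[1],e[0])),np.linalg.norm(X[1]-X[0]))
q=np.array([(165,70),(338,77),(305,535),(150,525)])/3.1+[260,80]
X=w(p,q,.024)*1000; print(X,X.mean(0)); e=X[3]-X[0]; print(np.linalg.norm(e),np.degrees(np.arctan2(e[1],e[0])),np.linalg.norm(X[1]-X[0]))
q=np.array([(250,200)])/3.1+[260,80]; print(w(p,q,.056))
X=w(p,[(344.5,148.7)],.096)[0]*1000
go(X[0],X[1],150,78.7)
E
```

```text
[[0.48633712 0.28308303 0.096     ]]
[[552.94752257 261.30036803  86.        ]
 [561.8977615  278.58362137  86.        ]
 [600.91793488 257.61767747  86.        ]
 [592.50699121 238.98974485  86.        ]] [577.06755254 259.12285293  86.        ]
45.41712744978649 -29.42199051301868 19.463237722492924
[[436.84173603 260.55863028  24.        ]
 [451.6607676  322.03591114  24.        ]
 [624.83304353 279.7132127   24.        ]
 [608.10624761 218.894101    24.        ]] [530.36044869 270.30046378  24.        ]
176.25965484592012 -13.673074033648739 63.23811950524251
[[0.48570376 0.28130435 0.056     ]]
now [519.1 250.6 349.6] yaw 78.6 q6 -0.97 | shift [0.0383 0.0254 0.1996] turn -0.002
```

Call:
step_arm:
  series: [0.038, 0.025, 0.06, 0, 0.038, 0.025, 0.12, 0, 0.038, 0.025, 0.18, 0, 0.038, 0.025, 0.21, 0, 0.038, 0.025, 0.21, 0, 0.038, 0.025, 0.21, 0]

```text
time: 2.8
tool_pos: [0.4886, 0.2827, 0.1419]
tcp_rot: [0.313, 3.124, 0.002]
wrist_force: [0.0, -0.1, 1.0]
width: 0.998
grip_force: 0.0
```

```bash
python3 - <<'E'
from h import *
p=shot("wrist"); save(p,"w2.png"); 
for n,z in dict(film_cap=.086,can_cap=.096).items():
    for b in viewer.boxes_of(p,n)[:2]: print(n,round(b["score"],2),np.round(b["extent"]),w(p,[b["extent"][:2]],z)[0])
go(486.3,283,61)
E
```

```text
can_cap 0.79 [321. 253.  61.  75.] [0.48436959 0.28474284 0.096     ]
now [489.5 282.8 143. ] yaw 78.5 q6 -0.89 | shift [ 0.0035 -0.0007  0.082 ] turn 0
```

View pics/w2.png

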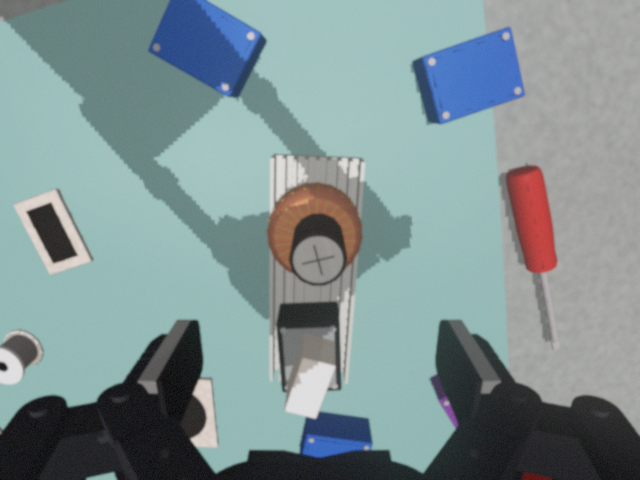

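The can's top is at (318.5,259), which puts it at about (0.4875, 0.283); it lies between the fingers. I'll descend and grip.

Call:
step_arm:
  series: [0.002, -0.001, 0.04, 0, 0.002, -0.001, 0.07, 0, 0.002, -0.001, 0.082, 0, 0.002, -0.001, 0.082, 0, 0.002, -0.001, 0.082, 0]

```text
time: 3.58
tool_pos: [0.4871, 0.2818, 0.06]
tcp_rot: [0.315, 3.123, 0.003]
wrist_force: [-0.4, 0.4, 0.4]
width: 1.003
grip_force: 0.0
```

Call:
step_arm:
  series: [0, 0, 0, 0, 0, 0, 0, 0, 0, 0, 0, 0, 0, 0, 0, 0, 0, 0, 0, 0, 0, 0, 0, 0, 0, 0, 0, 0]
  gripper: 0.2
  newtons: 25

```text
time: 4.45
tool_pos: [0.486, 0.2813, 0.0587]
tcp_rot: [0.315, 3.125, 0.001]
wrist_force: [-1.2, -0.5, 5.7]
width: 0.363
grip_force: 25.0
```

Call:
step_arm:
  series: [0, 0, -0.03, 0, 0, 0, -0.07, 0, -0.01, -0.06, -0.08, 0, -0.02, -0.12, -0.08, 0, -0.03, -0.18, -0.08, 0, -0.04, -0.24, -0.08, 0, -0.055, -0.3, -0.08, 0, -0.065, -0.361, -0.08, 0]

```text
time: 5.45
tool_pos: [0.4768, -0.0875, 0.1377]
tcp_rot: [-0.315, -3.126, -0.0]
wrist_force: [0.6, 1.1, -0.0]
width: 0.363
grip_force: 25.1
```

Call:
step_arm:
  series: [0, 0, 0, 0, 0, 0, 0, 0, 0, 0, 0, 0]

```text
time: 5.82
tool_pos: [0.4771, -0.0842, 0.1377]
tcp_rot: [-0.312, -3.125, -0.001]
wrist_force: [-0.0, 0.5, -0.6]
width: 0.361
grip_force: 25.1
```

```bash
python3 - <<'E'
from h import *
p=shot("wrist"); save(p,"w3.png"); s=monitor.read_state(); print(s["width"],s["wrist_force"])
for b in viewer.boxes_of(p,"board_can_cap")[:2]: e=b["extent"]; print(round(b["score"],2),np.round(e),w(p,[e[:2]],.005)[0],dark(p,e[:2],hw=80))
go(477.5,-85.5,64)
E
```

```text
0.3579681510906291 [0.34531025 1.13971134 0.29111219]
0.86 [317. 218.  81.  80.] [ 0.47629032 -0.08518771  0.005     ] (array([477.7, -85.9]), -19.3, array([31.2, 31.2]))
now [477.2 -84.1 137.9] yaw 78.6 q6 -1.6 | shift [-0.0006 -0.0013  0.0739] turn 0
```

View pics/w3.png

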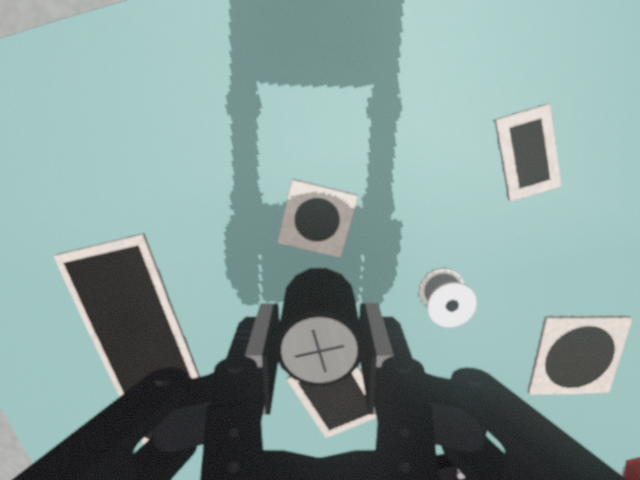

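The can sits upright between the pads, its top at (319,349). The small round silhouette is at (317,218). I'll measure the can's offset in the hand.

```bash
python3 - <<'E'
from h import *
p=shot("wrist"); s=monitor.read_state(); X=w(p,[(319,349.5)],s["tool_pos"][2]+.0373)[0]; print(X, X-s["tool_pos"])
o=(X-s["tool_pos"])*1000; go(477.7-o[0],-85.8-o[1],9)
E
```

```text
[ 0.47832771 -0.0841217   0.17532331] [0.0009762  0.00010559 0.0373    ]
now [477.4 -84.2 138. ] yaw 78.6 q6 -1.6 | shift [ 0.0002 -0.0018  0.129 ] turn 0
```

Call:
step_arm:
  series: [0, -0.002, 0.05, 0, 0, -0.002, 0.09, 0, 0, -0.002, 0.115, 0, 0, -0.002, 0.126, 0, 0, -0.002, 0.129, 0, 0, -0.002, 0.129, 0, 0, -0.002, 0.129, 0]

```text
time: 6.85
tool_pos: [0.4781, -0.0878, 0.0104]
tcp_rot: [0.314, 3.123, -0.0]
wrist_force: [1.2, 1.0, -0.3]
width: 0.362
grip_force: 25.1
```

```bash
python3 - <<'E'
from h import *
s=monitor.read_state(); print(s["wrist_force"]);go(476.7,-85.9,9)
E
```

```text
[ 1.21053703  1.03877958 -0.26223201]
now [478.1 -87.8  10.4] yaw 78.5 q6 -1.6 | shift [0.0017 0.0016 0.0014] turn 0
```

Call:
step_arm:
  series: [0.001, 0.0015, 0.0015, 0, 0.001, 0.0015, 0.0015, 0, 0.001, 0.0015, 0.002, 0]

```text
time: 7.22
tool_pos: [0.4764, -0.0859, 0.0077]
tcp_rot: [0.315, 3.126, -0.0]
wrist_force: [-1.9, 0.5, 7.4]
width: 0.364
grip_force: 25.7
```

```bash
python3 - <<'E'
from h import *
s=monitor.read_state(); print(s["wrist_force"]);go(476.7,-85.9,9)
p=shot("wrist"); print(w(p,[(319,349.5)],.045+.002))
E
```

```text
[-1.88360424  0.46605382  7.41125953]
now [476.4 -85.9   7.7] yaw 78.5 q6 -1.6 | shift [-0.0003  0.0001 -0.0013] turn 0
[[ 0.47617833 -0.08567586  0.047     ]]
```

In contact with the board. Release and rise.

Call:
step_arm:
  series: [0, 0, 0, 0, 0, 0, 0, 0, 0, 0, 0, 0, 0, 0, 0, 0, 0, 0, -0.04, 0, 0, 0, -0.09, 0, 0, 0, -0.13, 0, 0, 0, -0.13, 0]
  gripper: 0.8

```text
time: 8.28
tool_pos: [0.4796, -0.0867, 0.1414]
tcp_rot: [0.314, 3.117, -0.002]
wrist_force: [0.3, 0.1, 0.7]
width: 0.801
grip_force: 0.0
```

```bash
python3 - <<'E'
from h import *
p=shot("wrist"); save(p,"w4.png")
for b in viewer.boxes_of(p,"can_cap")[:2]: e=b["extent"]; print(b["score"],e,w(p,[e[:2]],.045)[0])
for b in viewer.boxes_of(p,"board_can_cap")[:2]: e=b["extent"]; print(b["score"],e,w(p,[e[:2]],.005)[0])
go(577,259,200,-29+90)
E
```

```text
0.84 [320.4, 223.8, 52.1, 58.9] [ 0.47425954 -0.08449953  0.045     ]
0.9 [320.2, 211.7, 81.6, 78.0] [ 0.47682286 -0.08506581  0.005     ]
now [475.3 -85.7 136.1] yaw 78.5 q6 -1.6 | shift [-0.0308  0.3581 -0.0639] turn 0.305
```

View pics/w4.png

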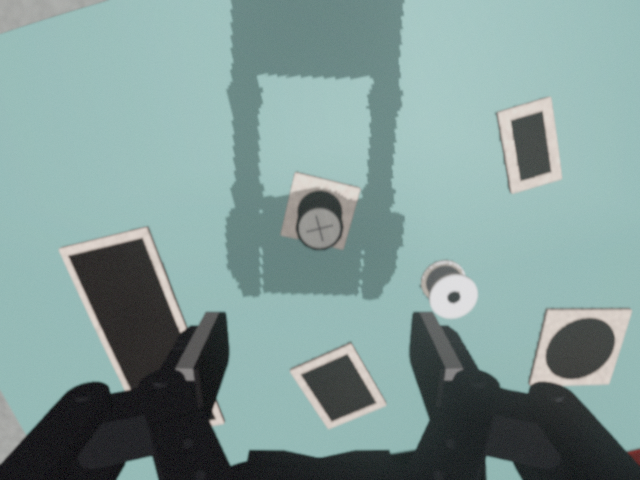

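The can stands on its silhouette (top at (320,229), board centre at (320,212), which matches its height). Film capacitor next.

Call:
step_arm:
  series: [0, 0.04, -0.06, 0.1, -0.005, 0.1, -0.06, 0.2, -0.01, 0.16, -0.06, 0.305, -0.015, 0.22, -0.06, 0.305, -0.02, 0.28, -0.06, 0.305, -0.03, 0.34, -0.06, 0.305, -0.031, 0.358, -0.06, 0.305, -0.031, 0.358, -0.06, 0.305]
  gripper: 0.75

```text
time: 9.43
tool_pos: [0.5769, 0.259, 0.1947]
tcp_rot: [-0.782, -3.039, 0.004]
wrist_force: [0.2, -1.2, 0.4]
width: 0.749
grip_force: 0.0
```

Call:
step_arm:
  series: [0, 0, 0.02, 0, 0, 0, 0.02, 0, 0, 0, 0.02, 0]

```text
time: 9.8
tool_pos: [0.5775, 0.2573, 0.1766]
tcp_rot: [-0.788, -3.04, 0.001]
wrist_force: [0.3, 0.0, 0.5]
width: 0.747
grip_force: 0.0
```

```bash
python3 - <<'E'
from h import *
p=shot("wrist"); go(577,259,63,61)
for b in viewer.boxes_of(p,"film_cap")[:2]: e=b["extent"]; print(b["score"],e,w(p,[e[:2]],.086)[0])
c=p["image"][140:340,220:420,::-1]; cv2.imwrite("pics/w5.png",cv2.resize(c,None,fx=3,fy=3,interpolation=cv2.INTER_CUBIC))
E
```

```text
now [578.  257.7 177.3] yaw 60.9 q6 -0.68 | shift [0.0015 0.0007 0.1143] turn -0.001
0.92 [319.3, 229.2, 33.8, 71.5] [0.57354847 0.25954399 0.086     ]
```

View pics/w5.png

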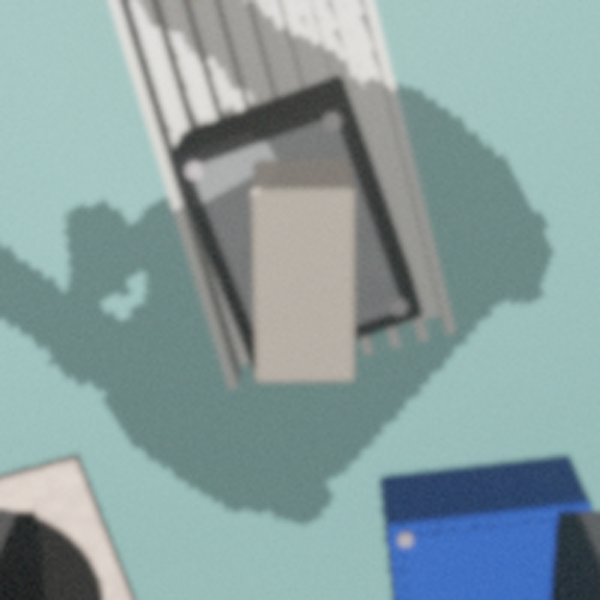

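The film capacitor's top is a clean upright rectangle centred at (321,235), so the grip is aligned. Descend and grip.

Call:
step_arm:
  series: [0.001, 0.001, 0.05, 0, 0.001, 0.001, 0.09, 0, 0.001, 0.001, 0.11, 0, 0.001, 0.001, 0.115, 0, 0.001, 0.001, 0.115, 0]

```text
time: 10.52
tool_pos: [0.5787, 0.2604, 0.0634]
tcp_rot: [0.786, 3.04, 0.002]
wrist_force: [1.0, -0.1, 0.5]
width: 0.748
grip_force: 0.0
```

Call:
step_arm:
  series: [0, 0, 0, 0, 0, 0, 0, 0, 0, 0, 0, 0, 0, 0, 0, 0, 0, 0, 0, 0, 0, 0, 0, 0]
  gripper: 0.1
  newtons: 25

```text
time: 11.28
tool_pos: [0.5784, 0.2603, 0.0635]
tcp_rot: [0.786, 3.04, 0.002]
wrist_force: [-1.2, -1.0, 5.4]
width: 0.239
grip_force: 24.7
```

```bash
python3 - <<'E'
from h import *
go(459,75,150,6.3+90)
E
```

```text
now [578.4 260.3  63.5] yaw 61.0 q6 -0.68 | shift [ 0.0146 -0.2199 -0.0868] turn -0.616
```

Call:
step_arm:
  series: [0, 0, -0.04, 0, 0, 0, -0.085, 0, 0.002, -0.04, -0.087, -0.15, 0.005, -0.09, -0.087, -0.3, 0.009, -0.14, -0.087, -0.45, 0.0146, -0.19, -0.087, -0.616, 0.0146, -0.22, -0.087, -0.616, 0.0146, -0.22, -0.087, -0.616]

```text
time: 12.28
tool_pos: [0.4568, 0.0734, 0.1487]
tcp_rot: [0.169, -3.136, 0.0]
wrist_force: [-0.3, 0.1, -0.7]
width: 0.238
grip_force: 24.5
```

Call:
step_arm:
  series: [0, 0, 0, 0, 0, 0, 0, 0, 0, 0, 0, 0]

```text
time: 12.65
tool_pos: [0.4586, 0.0754, 0.1491]
tcp_rot: [0.175, -3.137, -0.0]
wrist_force: [-0.3, 0.1, -0.8]
width: 0.235
grip_force: 24.5
```

```bash
python3 - <<'E'
from h import *
p=shot("wrist"); s=monitor.read_state(); go(459,75,14,96.3)
for b in viewer.boxes_of(p,"board_film_cap")[:2]: e=b["extent"]; print(b["score"],e,w(p,[e[:2]],.005)[0],dark(p,e[:2],hw=80))
for b in viewer.boxes_of(p,"film_cap")[:2]: e=b["extent"]; print(b["score"],e)
c=p["image"][170:470,170:470,::-1]; cv2.imwrite("pics/w6.png",cv2.resize(c,None,fx=2,fy=2))
E
```

```text
now [458.5  75.3 149.1] yaw 96.4 q6 -1.57 | shift [-0.0005 -0.0003  0.1351] turn 0.001
0.62 [318.3, 210.8, 54.8, 73.5] [0.45582203 0.0749616  0.005     ] (array([459.6,  74.7]), 5.9, array([22.1, 43.5]))
0.56 [319.0, 313.1, 60.4, 123.3]
```

View pics/w6.png

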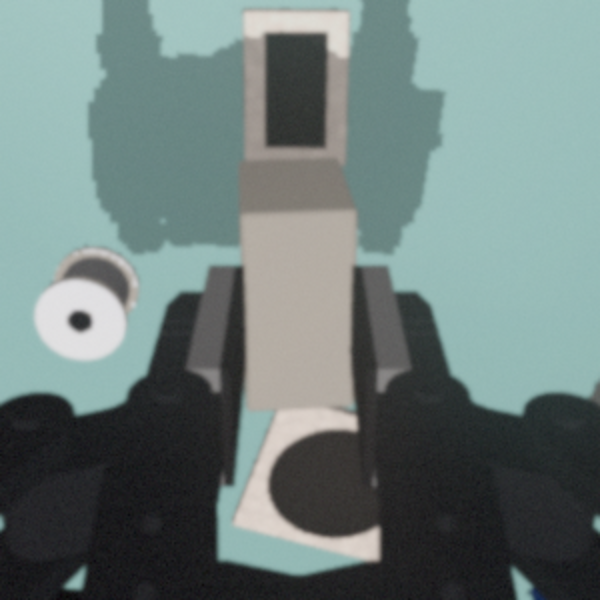

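The film capacitor is upright in the grip, its top spanning crop (241–357, 209–408). The board's small oblong is at image (318,212), aligned with it.

```bash
python3 - <<'E'
from h import *
p=shot("wrist"); s=monitor.read_state()
q=np.array([(241,212),(357,209),(351,406),(247,408)])/2+170
X=w(p,q,s["tool_pos"][2]+.0225)*1000; m=X.mean(0); o=m-s["tool_pos"]*1000; e=X[3]+X[2]-X[0]-X[1]; print(o,np.linalg.norm(e)/2,np.degrees(np.arctan2(e[1],e[0])))
go(459.4-o[0],74.9-o[1],13,96.2)
E
```

```text
[ 0.61929516  0.75731743 22.5       ] 43.68269972265233 6.329761641823583
now [458.3  75.  149.1] yaw 96.3 q6 -1.57 | shift [-0.0004 -0.0009  0.1361] turn 0.002
```

Call:
step_arm:
  series: [0, -0.001, 0.05, 0, 0, -0.001, 0.09, 0, 0, -0.001, 0.12, 0, 0, -0.001, 0.131, 0, 0, -0.001, 0.134, 0, 0, -0.001, 0.135, 0, 0, -0.001, 0.135, 0]

```text
time: 13.72
tool_pos: [0.4596, 0.0738, 0.0154]
tcp_rot: [-0.173, 3.134, 0.0]
wrist_force: [0.1, 0.5, -0.3]
width: 0.236
grip_force: 24.5
```

```bash
python3 - <<'E'
from h import *
s=monitor.read_state(); print(s["wrist_force"]);go(458.8,74.1,12,96.2)
E
```

```text
[ 0.05145427  0.49795817 -0.32245693]
now [459.6  73.8  15.4] yaw 96.3 q6 -1.58 | shift [0.0007 0.0003 0.0034] turn 0.002
```

Call:
step_arm:
  series: [0.0005, 0, 0.0015, 0, 0.0005, 0, 0.003, 0, 0.0005, 0, 0.003, 0]

```text
time: 14.1
tool_pos: [0.4586, 0.0736, 0.0124]
tcp_rot: [-0.173, 3.136, -0.0]
wrist_force: [-4.2, -0.8, 7.3]
width: 0.24
grip_force: 26.3
```

Call:
step_arm:
  series: [0, 0, 0, 0, 0, 0, 0, 0, 0, 0, 0, 0, 0, 0, -0.001, 0, 0, 0, -0.04, 0, 0, 0, -0.09, 0, 0, 0, -0.13, 0, 0, 0, -0.13, 0]
  gripper: 0.75

```text
time: 15.1
tool_pos: [0.4612, 0.074, 0.1454]
tcp_rot: [-0.172, 3.128, 0.001]
wrist_force: [0.4, 0.2, -0.8]
width: 0.748
grip_force: 0.0
```

```bash
python3 - <<'E'
from h import *
p=shot("wrist"); save(p,"w7.png")
for b in viewer.boxes_of(p,"film_cap")[:2]: e=b["extent"]; print(b["score"],e,w(p,[e[:2]],.035)[0])
print(dark(p,e[:2],z=.035,thr=150,inv=False))
go(485.7,281,160,76.5)
E
```

```text
0.96 [315.5, 215.4, 33.8, 69.9] [0.45411541 0.07123908 0.035     ]
(array([458.1,  71. ]), 7.4, array([24.5, 44.3]))
now [457.9  73.7 141.2] yaw 96.3 q6 -1.58 | shift [-0.0505  0.203  -0.0187] turn 0.346
```

View pics/w7.png

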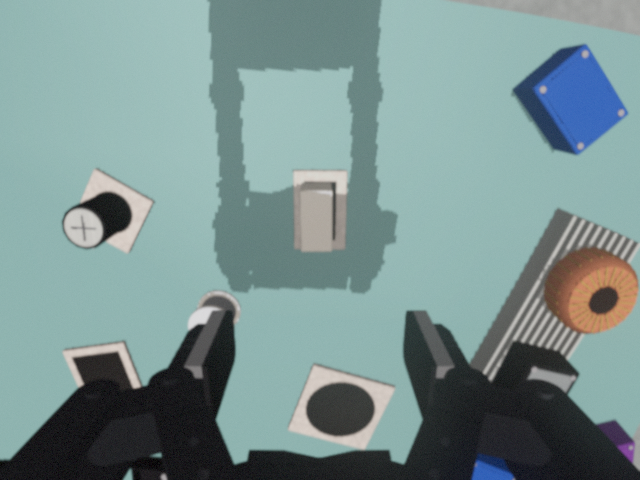

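```bash
python3 - <<'E'
from h import *
p=shot("wrist")
c=p["image"][150:270,270:370,::-1]; cv2.imwrite("pics/w8.png",cv2.resize(c,None,fx=5,fy=5,interpolation=cv2.INTER_CUBIC))
s=shot("side"); g=s["image"][240:300,240:310,::-1]
print(monitor.read_state()["tool_pos"])
print(w(p,[(293.5,172),(347,171),(346,250),(295,250)],.005)*1000, w(p,[(300,191),(333,191),(332,250),(301,251)],.035)*1000)
E
```

```text
[0.45650119 0.07351169 0.13954982]
[[426.21549792  51.98561264   5.        ]
 [421.25123741  90.52313684   5.        ]
 [481.81032659  97.6732722    5.        ]
 [486.1025376   58.5720938    5.        ]] [[433.28260799  58.72525309  35.        ]
 [430.89879627  80.47088174  35.        ]
 [472.26747722  84.75440203  35.        ]
 [475.35228946  63.432782    35.        ]]
```

View pics/w8.png

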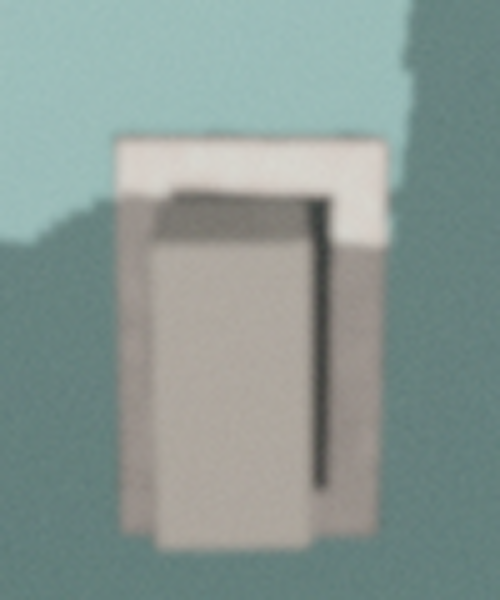

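The film capacitor stands but is about 2.5 mm off toward −y: a dark strip shows at crop x 308–332. I'll re-grip it, shift it +2.5 mm and set it down again.

Call:
step_arm:
  series: [0, 0, 0.05, 0, 0, 0, 0.1, 0, 0, 0, 0.125, 0, 0, 0, 0.133, 0, 0, 0, 0.133, 0]

```text
time: 15.92
tool_pos: [0.457, 0.0735, 0.0073]
tcp_rot: [0.173, -3.135, 0.0]
wrist_force: [-0.5, -0.6, 0.0]
width: 0.749
grip_force: 0.0
```

Call:
step_arm:
  series: [0, 0, 0, 0, 0, 0, 0, 0, 0, 0, 0, 0, 0, 0, 0, 0, 0, 0, 0, 0, 0, 0, 0, 0]
  gripper: 0.1

```text
time: 16.68
tool_pos: [0.4591, 0.0737, 0.0094]
tcp_rot: [-0.173, 3.135, 0.0]
wrist_force: [-0.3, -0.4, 5.7]
width: 0.247
grip_force: 26.0
```

Call:
step_arm:
  series: [0, 0, -0.003, 0, 0, 0.001, -0.003, 0, 0, 0.0025, -0.003, 0, 0, 0.0025, -0.003, 0, 0, 0.0025, -0.001, 0, 0, 0.0025, 0, 0, 0, 0.0025, 0, 0]

```text
time: 17.55
tool_pos: [0.4578, 0.0761, 0.0094]
tcp_rot: [0.173, -3.136, 0.0]
wrist_force: [-4.2, -1.5, 10.2]
width: 0.244
grip_force: 26.5
```

Call:
step_arm:
  series: [0, 0, -0.0007, 0, 0, 0, -0.0007, 0]

```text
time: 17.8
tool_pos: [0.4577, 0.0761, 0.0094]
tcp_rot: [-0.173, 3.137, -0.0]
wrist_force: [-2.3, -0.3, 7.2]
width: 0.241
grip_force: 26.0
```

Call:
step_arm:
  series: [0, 0, 0, 0, 0, 0, 0, 0, 0, 0, 0, 0, 0, 0, -0.001, 0, 0, 0, -0.04, 0, 0, 0, -0.09, 0, 0, 0, -0.13, 0, 0, 0, -0.13, 0]
  gripper: 0.75

```text
time: 18.8
tool_pos: [0.461, 0.0765, 0.1431]
tcp_rot: [-0.173, 3.128, 0.001]
wrist_force: [0.4, 0.1, -0.7]
width: 0.747
grip_force: 0.0
```

```bash
cat >> h.py <<'E'
def sil(p,c,z0,L,W):
    pass
E
python3 - <<'E'
from h import *
p=shot("wrist")
b=viewer.boxes_of(p,"film_cap")[0]; e=b["extent"]; print(e, w(p,[e[:2]],.035)[0])
b=viewer.boxes_of(p,"board_film_cap")[0]; e=b["extent"]; print(e, w(p,[e[:2]],.005)[0])
c=p["image"][150:270,270:370,::-1]; cv2.imwrite("pics/w9.png",cv2.resize(c,None,fx=5,fy=5,interpolation=cv2.INTER_CUBIC))
go(485.7,281,160,76.5)
E
```

```text
[315.2, 217.1, 33.8, 70.0] [0.4544872  0.07365772 0.035     ]
[315.6, 212.0, 57.3, 83.2] [0.45900055 0.07418082 0.005     ]
now [456.7  76.  137.9] yaw 96.3 q6 -1.57 | shift [-0.0513  0.2005 -0.0222] turn 0.346
```

View pics/w9.png

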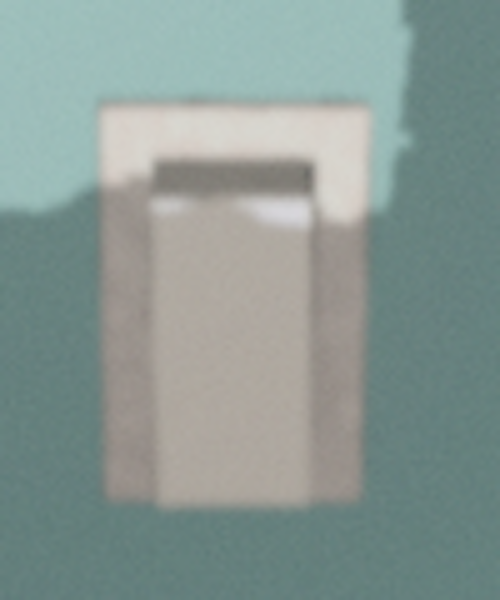

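The film capacitor is centred now. Next, the toroid.

Call:
step_arm:
  series: [-0.01, 0.05, -0.022, 0.1, -0.025, 0.1, -0.022, 0.2, -0.035, 0.15, -0.022, 0.3, -0.051, 0.2, -0.022, 0.346, -0.051, 0.2, -0.022, 0.346, -0.051, 0.2, -0.022, 0.346, -0.051, 0.2, -0.022, 0.346]
  gripper: 1

```text
time: 19.82
tool_pos: [0.4855, 0.2791, 0.1598]
tcp_rot: [-0.371, -3.118, 0.002]
wrist_force: [-0.5, 0.2, -0.3]
width: 0.999
grip_force: 0.0
```

```bash
cat >> h.py <<'E'
def fitmodel(p,mask,pts3,x0,free=(0,1,2)):
    """fit pose (x,y mm,yaw deg) of a convex prism given as pts3 (mm, local) to mask by IoU"""
    from scipy.optimize import minimize
    K=np.array(p["intrinsics"],float); D=np.array(p["distortion"],float); Ti=np.linalg.inv(p["Tw"]); S=3
    M=cv2.resize(mask.astype(np.float32),None,fx=S,fy=S)
    def hull(v):
        a=np.radians(v[2]); c,s=np.cos(a),np.sin(a)
        X=np.c_[pts3[:,0]*c-pts3[:,1]*s+v[0],pts3[:,0]*s+pts3[:,1]*c+v[1],pts3[:,2]]/1000
        Y=X@Ti[:3,:3].T+Ti[:3,3]; Y[:,1:]*=-1
        u=cv2.projectPoints(Y.reshape(-1,1,3),np.zeros(3),np.zeros(3),K,D)[0].reshape(-1,2)
        return cv2.convexHull(((u+.5)*S).astype(np.float32)).round().astype(np.int32)
    def cost(d):
        v=np.array(x0,float); v[list(free)]+=d; m=np.zeros(M.shape,np.uint8); cv2.fillConvexPoly(m,hull(v),1)
        return -(m*M).sum()/np.maximum(m,M).sum()
    n=len(free); r=minimize(cost,np.zeros(n),method="Nelder-Mead",options=dict(initial_simplex=np.r_[[np.zeros(n)],np.eye(n)*5]))
    v=np.array(x0,float); v[list(free)]+=r.x; return np.round(v,1),round(-r.fun,3)
def box(L,W,z0,z1): return np.array([(a*L/2,b*W/2,z) for a in(-1,1) for b in(-1,1) for z in(z0,z1)],float)
def cyl(d,z0,z1): t=np.arange(0,6.28,.1); return np.r_[np.c_[d/2*np.cos(t),d/2*np.sin(t),0*t+z0],np.c_[d/2*np.cos(t),d/2*np.sin(t),0*t+z1]]
def near(m,uv):
    """connected component nearest uv"""
    n,l,st,ce=cv2.connectedComponentsWithStats(m.astype(np.uint8)); k=[i for i in range(1,n) if st[i,4]>150]
    i=min(k,key=lambda i:np.hypot(*(ce[i]-uv))); 
    f=(l==i).astype(np.uint8); cs,_=cv2.findContours(f,cv2.RETR_EXTERNAL,cv2.CHAIN_APPROX_NONE); cv2.drawContours(f,cs,-1,1,-1); return f
E
python3 - <<'E'
from h import *
p=shot("wrist"); save(p,"t1.png")
e=viewer.boxes_of(p,"toroid")[0]["extent"]; print(e)
hsv=cv2.cvtColor(p["image"],cv2.COLOR_RGB2HSV); m=(hsv[...,0]<22)&(hsv[...,1]>90)&(hsv[...,2]>40)
f=near(m,e[:2]); print(f.sum(), cv2.boundingRect(f))
v,i=fitmodel(p,f,cyl(62,24,56),[485.7,281,0],(0,1)); print(v,i)
go(v[0],v[1],30,76.5)
E
```

```text
[320.0, 227.2, 95.2, 92.9]
5968 (278, 183, 87, 88)
[487.1 279.3   0. ] 0.867
now [486.  279.3 160.5] yaw 76.4 q6 -0.86 | shift [-0.0011  0.0004  0.1305] turn -0.002
```

Call:
step_arm:
  series: [-0.001, 0, 0.05, 0, -0.001, 0, 0.1, 0, -0.001, 0, 0.125, 0, -0.001, 0, 0.134, 0, -0.001, 0, 0.134, 0]

```text
time: 20.55
tool_pos: [0.4874, 0.2799, 0.0271]
tcp_rot: [-0.371, -3.12, 0.0]
wrist_force: [-0.7, 0.9, 0.0]
width: 1.002
grip_force: 0.0
```

Call:
step_arm:
  series: [0, 0, 0, 0, 0, 0, 0, 0, 0, 0, 0, 0, 0, 0, 0, 0, 0, 0, 0, 0]
  gripper: 0.5
  newtons: 60

```text
time: 21.18
tool_pos: [0.4913, 0.2813, 0.0336]
tcp_rot: [0.368, 3.113, 0.005]
wrist_force: [-5.2, -8.1, 25.7]
width: 0.506
grip_force: 25.0
```

```bash
python3 - <<'E'
from h import *
go(644.5,115,120)
E
```

```text
now [491.3 281.3  33.6] yaw 76.5 q6 -0.86 | shift [-0.1883 -0.1257 -0.0856] turn 0
```

```bash
python3 - <<'E'
from h import *
p=shot("wrist"); s=monitor.read_state(); print(s["width"],s["grip_force"],s["wrist_force"],s["torque"])
e=viewer.boxes_of(p,"toroid")[:2]; print(e)
a=cv2.resize(p["image"],(400,300)); b=cv2.resize(shot("side")["image"][150:240,240:360],(400,300))
cv2.imwrite("pics/x1.png",np.hstack([a,b])[:,:,::-1])
E
```

```text
0.5059581522802347 24.952285923063755 [-5.18826783 -7.92242292 26.23974291] [-0.74603857  0.73798483  0.04155441]
[{'extent': [335.6, 305.3, 160.5, 153.0], 'score': 0.88}]
```

View pics/x1.png

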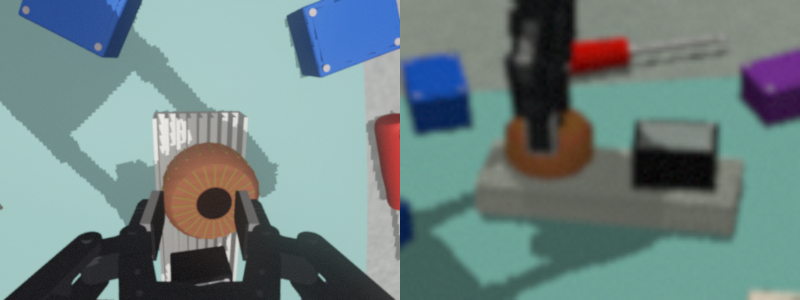

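The right finger rode up over the toroid's rounded upper edge because the grip was too high. The toroid still stands, shifted a little. I'll open, rise and re-measure.

Call:
step_arm:
  series: [0, 0, 0, 0, 0, 0, 0, 0, 0, 0, 0, 0, 0, 0, 0, 0, 0, 0, -0.05, 0, 0, 0, -0.1, 0, 0, 0, -0.13, 0, 0, 0, -0.13, 0]
  gripper: 1

```text
time: 22.32
tool_pos: [0.4893, 0.2815, 0.1599]
tcp_rot: [0.369, 3.115, 0.005]
wrist_force: [-0.1, 0.1, 0.3]
width: 0.997
grip_force: 0.0
```

```bash
python3 - <<'E'
from h import *
p=shot("wrist")
e=viewer.boxes_of(p,"toroid")[0]["extent"]; print(e)
hsv=cv2.cvtColor(p["image"],cv2.COLOR_RGB2HSV); m=(hsv[...,0]<22)&(hsv[...,1]>70)&(hsv[...,2]>30)
f=near(m,e[:2]); print(f.sum(), cv2.boundingRect(f))
v,i=fitmodel(p,f,cyl(62,24,56),[486,281,0],(0,1)); print(v,i)
go(v[0],v[1],18,76.5)
for n in("heatsink","potted_block"):
  for b in viewer.boxes_of(p,n)[:2]: print(n,b)
t=shot("top"); 
for n,z in dict(heatsink=.024,toroid=.056,potted_block=.056).items(): e=viewer.boxes_of(t,n)[0]["extent"]; print(n,e,w(t,[e[:2]],z)[0])
E
```

```text
[336.4, 222.4, 96.2, 93.7]
6113 (291, 177, 89, 89)
[490.9 292.9   0. ] 0.883
now [486.7 280.1 156. ] yaw 76.5 q6 -0.86 | shift [-0.0012  0.0135  0.138 ] turn -0.0
heatsink {'extent': [315.4, 257.6, 86.7, 213.4], 'score': 0.75}
potted_block {'extent': [457.9, 68.8, 105.5, 93.7], 'score': 0.96}
potted_block {'extent': [208.9, 49.2, 109.7, 92.4], 'score': 0.84}
heatsink [218.4, 240.7, 44.3, 92.6] [0.52562503 0.26564798 0.024     ]
toroid [202.6, 260.1, 21.0, 34.0] [0.48214211 0.28981084 0.056     ]
potted_block [231.9, 323.5, 29.3, 32.2] [0.35658416 0.22698903 0.056     ]
```

Call:
step_arm:
  series: [-0.001, 0.0135, 0.03, 0, -0.001, 0.0135, 0.08, 0, -0.001, 0.0135, 0.12, 0, -0.001, 0.0135, 0.13, 0, -0.001, 0.0135, 0.138, 0, -0.001, 0.0135, 0.138, 0]

```text
time: 23.48
tool_pos: [0.4922, 0.2936, 0.0198]
tcp_rot: [0.369, 3.119, 0.001]
wrist_force: [-0.3, 1.1, 0.6]
width: 1.001
grip_force: 0.0
```

Call:
step_arm:
  series: [0, 0, 0, 0, 0, 0, 0, 0, 0, 0, 0, 0]
  gripper: 0.85
  newtons: 40

```text
time: 23.85
tool_pos: [0.4919, 0.2935, 0.0196]
tcp_rot: [0.369, 3.119, 0.001]
wrist_force: [-0.3, -0.1, 0.2]
width: 0.852
grip_force: 0.0
```

Call:
step_arm:
  series: [0, 0, 0, 0, 0, 0, 0, 0, 0, 0, 0, 0]
  gripper: 0.68
  newtons: 40

```text
time: 24.22
tool_pos: [0.4918, 0.2934, 0.0198]
tcp_rot: [0.369, 3.119, 0.001]
wrist_force: [-1.2, -1.0, 5.1]
width: 0.706
grip_force: 42.9
```

Toroid gripped at 60 mm. I'll firm the grip and lift a little.

Call:
step_arm:
  series: [0, 0, 0, 0, 0, 0, 0, 0, 0, 0, -0.01, 0, 0, 0, -0.02, 0, 0, 0, -0.03, 0, 0, 0, -0.03, 0]
  gripper: 0.62
  newtons: 60

```text
time: 24.98
tool_pos: [0.4924, 0.2937, 0.0502]
tcp_rot: [0.369, 3.118, 0.002]
wrist_force: [0.6, -0.2, -2.7]
width: 0.695
grip_force: 65.0
```

```bash
python3 - <<'E'
from h import *
go(644.5,115.5,110)
p=shot("wrist"); s=monitor.read_state(); print(s["wrist_force"],s["width"]); e=viewer.boxes_of(p,"toroid")[0]["extent"]; print(e, (w(p,[e[:2]],s["tool_pos"][2]+.036)[0]-s["tool_pos"])*1000)
E
```

```text
now [492.4 293.7  50.2] yaw 76.5 q6 -0.84 | shift [-0.1897 -0.1377 -0.0596] turn 0
[ 0.38284093  0.14559398 -2.43972783] 0.6943005435263226
[319.1, 321.2, 166.7, 164.9] [-8.47702964  2.6438345  36.        ]
```

Call:
step_arm:
  series: [0, 0, -0.04, 0, -0.01, -0.01, -0.065, 0, -0.05, -0.04, -0.065, 0, -0.095, -0.07, -0.065, 0, -0.14, -0.1, -0.065, 0, -0.19, -0.138, -0.065, 0, -0.19, -0.138, -0.065, 0, -0.19, -0.138, -0.065, 0]

```text
time: 26.08
tool_pos: [0.6431, 0.1142, 0.1128]
tcp_rot: [-0.371, -3.117, 0.0]
wrist_force: [-0.5, 0.2, -2.8]
width: 0.695
grip_force: 66.2
```

Call:
step_arm:
  series: [0, 0, 0, 0, 0, 0, 0, 0, 0, 0, 0, 0]

```text
time: 26.45
tool_pos: [0.6434, 0.1155, 0.114]
tcp_rot: [0.367, 3.12, 0.0]
wrist_force: [-0.0, -0.8, -3.7]
width: 0.694
grip_force: 66.2
```

```bash
python3 - <<'E'
from h import *
p=shot("wrist"); s=monitor.read_state(); save(p,"t2.png"); print(s["width"],s["tool_pos"])
for b in viewer.boxes_of(p,"board_toroid")[:2]: e=b["extent"]; print(b["score"],e,w(p,[e[:2]],.005)[0],dark(p,e[:2],hw=80))
e=viewer.boxes_of(p,"toroid")[0]["extent"]; print(e)
hsv=cv2.cvtColor(p["image"],cv2.COLOR_RGB2HSV); m=(hsv[...,0]<22)&(hsv[...,1]>70)&(hsv[...,2]>30)
f=near(m,e[:2]); z=s["tool_pos"]*1000; print(f.sum(), cv2.boundingRect(f))
v,i=fitmodel(p,f,cyl(62,z[2]+4,z[2]+36),[z[0],z[1],0],(0,1)); print(v,i, v[:2]-z[:2])
E
```

```text
0.69906906301735 [0.6435667  0.1153675  0.11403414]
0.94 [316.4, 215.5, 117.8, 92.0] [0.63466355 0.11594136 0.005     ] (array([639.3, 115.3]), 75.7, array([39.1, 61.6]))
[317.7, 322.4, 165.4, 168.9]
21012 (236, 238, 165, 166)
[643.7 115.5   0. ] 0.876 [0.13330167 0.13249829]
```

```bash
python3 - <<'E'
from h import *
p=shot("wrist"); g=cv2.cvtColor(p["image"],cv2.COLOR_RGB2GRAY)
for c in(300,317,335): print(c,g[150:245:3,c].tolist())
print(g[215,240:400:4].tolist())
print(w(p,[(317,r) for r in (160,170,180,190,200)],.005)*1000)
E
```

```text
300 [201, 201, 202, 201, 202, 201, 199, 190, 230, 232, 233, 232, 193, 84, 82, 81, 74, 72, 70, 72, 70, 64, 67, 68, 62, 65, 65, 61, 61, 57, 64, 92]
317 [203, 202, 201, 201, 200, 201, 200, 184, 231, 232, 232, 168, 82, 79, 80, 70, 70, 69, 68, 63, 65, 67, 64, 64, 57, 60, 58, 58, 55, 55, 73, 93]
335 [145, 146, 145, 142, 144, 144, 144, 160, 227, 231, 234, 229, 173, 77, 76, 75, 70, 61, 66, 66, 60, 65, 55, 59, 55, 54, 54, 54, 55, 53, 56, 81]
[199, 197, 197, 196, 198, 202, 235, 231, 202, 73, 70, 71, 64, 68, 68, 69, 67, 65, 64, 60, 65, 63, 63, 62, 61, 60, 62, 58, 61, 62, 67, 164, 169, 169, 141, 142, 139, 141, 142, 193]
[[598.49341815 124.73091288   5.        ]
 [604.87727954 123.18570716   5.        ]
 [611.34835565 121.61927874   5.        ]
 [617.91024124 120.03075584   5.        ]
 [624.56666544 118.41923389   5.        ]]
```

Call:
step_arm:
  series: [-0.001, 0, 0.04, 0, -0.001, 0, 0.08, 0, -0.001, 0, 0.1, 0, -0.001, 0, 0.107, 0, -0.001, 0, 0.109, 0, -0.001, 0, 0.109, 0]

```text
time: 27.4
tool_pos: [0.6463, 0.1146, 0.0065]
tcp_rot: [0.369, 3.117, 0.001]
wrist_force: [-0.2, -0.1, -3.4]
width: 0.69
grip_force: 66.2
```

```bash
python3 - <<'E'
from h import *
go(644.5,115.2,1); print(monitor.read_state()["wrist_force"])
E
```

```text
now [646.3 114.6   6.5] yaw 76.5 q6 -1.2 | shift [0.0019 0.0002 0.0055] turn 0
[-0.21119156 -0.11695214 -3.40923539]
```

Call:
step_arm:
  series: [0.0015, 0, 0.002, 0, 0.0015, 0, 0.0035, 0, 0.0015, 0, 0.0045, 0, 0.0015, 0, 0.0045, 0]

```text
time: 27.9
tool_pos: [0.6435, 0.1148, 0.0011]
tcp_rot: [0.369, 3.12, 0.0]
wrist_force: [-1.8, -0.1, 2.7]
width: 0.697
grip_force: 66.8
```

Contact. Release gently and rise, then check numerically.

Call:
step_arm:
  series: [0, 0, 0, 0, 0, 0, 0, 0, 0, 0, 0, 0, 0, 0, 0, 0, 0, 0, -0.03, 0, 0, 0, -0.08, 0, 0, 0, -0.13, 0, 0, 0, -0.15, 0]
  gripper: 1

```text
time: 28.9
tool_pos: [0.6458, 0.1151, 0.1547]
tcp_rot: [0.369, 3.114, 0.003]
wrist_force: [0.9, -0.4, 0.0]
width: 1.001
grip_force: 0.0
```

Call:
step_arm:
  series: [0, 0, 0, 0, 0, 0, 0, 0]

```text
time: 29.15
tool_pos: [0.6418, 0.1145, 0.1478]
tcp_rot: [-0.369, -3.116, 0.002]
wrist_force: [-0.4, 0.2, -0.7]
width: 0.999
grip_force: 0.0
```

```bash
python3 - <<'E'
from h import *
p=shot("wrist"); im=p["image"]; save(p,"t3.png")
e=viewer.boxes_of(p,"toroid")[0]["extent"]; print(e)
hsv=cv2.cvtColor(im,cv2.COLOR_RGB2HSV); m=(hsv[...,0]<22)&(hsv[...,1]>70)&(hsv[...,2]>30)
f=near(m,e[:2]); print(cv2.boundingRect(f)); print("toroid",fitmodel(p,f,cyl(62,5,37),[644,115,0],(0,1)))
# board + part mask: not teal mat
m=~((hsv[...,0]>75)&(hsv[...,0]<100)&(hsv[...,1]>40)); c=np.zeros_like(m); u,v=map(int,e[:2]); c[v-75:v+75,max(0,u-85):u+85]=1
f=near(m&c,e[:2]); print(cv2.boundingRect(f)); cv2.imwrite("pics/m.png",f*255)
B=np.r_[box(78,78,0,5),cyl(62,5,37)]; print("board",fitmodel(p,f,box(78,78,0,5),[644.5,115,0]))
go(573,259,160,76.5)
E
```

```text
[319.8, 224.8, 93.1, 90.9]
(277, 180, 87, 88)
toroid (array([643.1, 114.8,   0. ]), np.float64(0.903))
(265, 165, 109, 105)
board (array([643.8, 113.9, -12.6]), np.float64(0.963))
now [641.5 114.5 147.3] yaw 76.5 q6 -1.2 | shift [ 0.1005  0.1245 -0.0125] turn -0.0
```

Toroid is centred to about 1 mm. Now the potted block.

Call:
step_arm:
  series: [0.03, 0.04, -0.012, 0, 0.06, 0.08, -0.012, 0, 0.1, 0.1245, -0.012, 0, 0.1, 0.1245, -0.012, 0, 0.1, 0.1245, -0.012, 0, 0.1, 0.1245, -0.012, 0]
  gripper: 0.9

```text
time: 30.0
tool_pos: [0.5756, 0.2579, 0.1616]
tcp_rot: [-0.372, -3.119, 0.001]
wrist_force: [0.4, 0.2, 0.2]
width: 0.899
grip_force: 0.0
```

```bash
python3 - <<'E'
from h import *
p=shot("wrist"); im=p["image"]; save(p,"p1.png"); g=cv2.cvtColor(im,cv2.COLOR_RGB2GRAY)
for b in viewer.boxes_of(p,"potted_block")[:4]: print(b)
c=np.array([320,230])
for t in(50,65,80):
  m=(g<t); k=np.zeros_like(m); k[140:310,240:400]=1; f=near(m&k,c)
  cs,_=cv2.findContours(f,cv2.RETR_EXTERNAL,cv2.CHAIN_APPROX_NONE); h=cv2.convexHull(np.vstack(cs)); f2=np.zeros_like(f); cv2.fillConvexPoly(f2,h,1)
  print(t,f.sum(),f2.sum(),cv2.boundingRect(f2),fitmodel(p,f2,box(58,44,24,56),[574,258,-13]))
for b in viewer.boxes_of(p,"heatsink")[:1]: print(b)
go(574,258,18,76.5)
E
```

```text
{'extent': [351.9, 346.0, 75.7, 71.8], 'score': 0.86}
{'extent': [491.1, 291.4, 92.5, 88.1], 'score': 0.57}Traceback (most recent call last):
  File "<stdin>", line 6, in <module>
  File "h.py", line 56, in near
    i=min(k,key=lambda i:np.hypot(*(ce[i]-uv)));
ValueError: min() iterable argument is empty
```

```bash
python3 - <<'E'
from h import *
t=shot("top"); p=shot("wrist")
for n,z in dict(heatsink=.024,toroid=.037,potted_block=.056,film_cap=.035,can_cap=.045).items():
  for b in viewer.boxes_of(t,n)[:5]: u=b["extent"]; print("top",n,round(b["score"],2),np.round(u),w(t,[u[:2]],z)[0].round(4), np.median(t["image"][int(u[1])-2:int(u[1])+3,int(u[0])-2:int(u[0])+3].reshape(-1,3),0))
for n,z in dict(heatsink=.024,potted_block=.056).items():
  for b in viewer.boxes_of(p,n)[:5]: u=b["extent"]; print("wr",n,round(b["score"],2),np.round(u),w(p,[u[:2]],z)[0].round(4), np.median(p["image"][int(u[1])-2:int(u[1])+3,int(u[0])-2:int(u[0])+3].reshape(-1,3),0))
g=cv2.cvtColor(p["image"],cv2.COLOR_RGB2GRAY); print(g[130:330:8,320].tolist(), g[150:300:50,240:400:8].tolist())
E
```

```text
top heatsink 0.65 [233. 225.  15.  48.] [0.5594 0.2365 0.024 ] [83. 90. 90.]
top toroid 0.74 [294. 188.  29.  34.] [0.6358 0.1091 0.037 ] [77. 73. 69.]
top potted_block 0.87 [225. 161.  35.  30.] [0.6872 0.2512 0.056 ] [ 52.  98. 207.]
top potted_block 0.53 [244. 324.   8.  11.] [0.3561 0.2034 0.056 ] [ 53.  93. 161.]
top film_cap 0.57 [312. 275.  14.  22.] [0.4541 0.0701 0.035 ] [233. 238. 242.]
top film_cap 0.18 [293. 188.  40.  37.] [0.636  0.1113 0.035 ] [64. 68. 68.]
top can_cap 0.51 [388. 266.  18.  14.] [ 0.4732 -0.0851  0.045 ] [221. 228. 229.]
top can_cap 0.34 [391. 193.  34.  44.] [ 0.6258 -0.093   0.045 ] [53. 67. 65.]
wr heatsink 0.79 [320. 144.  93. 254.] [0.5239 0.2715 0.024 ] [158. 156. 153.]
wr potted_block 0.73 [487. 290.  90.  88.] [0.6498 0.3661 0.056 ] [139.  83. 165.]
[219, 163, 157, 157, 154, 155, 94, 58, 137, 116, 114, 113, 114, 115, 113, 113, 116, 82, 124, 121, 120, 175, 175, 70, 61] [[187, 187, 185, 186, 185, 163, 211, 207, 154, 151, 157, 150, 217, 219, 220, 167, 182, 182, 183, 181], [183, 184, 184, 186, 184, 175, 98, 134, 119, 119, 118, 117, 115, 76, 150, 145, 127, 126, 179, 179], [123, 125, 122, 123, 121, 135, 127, 113, 115, 113, 113, 115, 113, 112, 107, 136, 122, 122, 125, 124]]
```

```bash
python3 - <<'E'
from h import *
p=shot("wrist"); im=p["image"]; g=cv2.cvtColor(im,cv2.COLOR_RGB2GRAY); c=np.array([318,225])
for t in(90,98,104):
  m=(g<t); k=np.zeros_like(m); k[160:285,265:365]=1; m=m&k
  n,l,st,ce=cv2.connectedComponentsWithStats(m.astype(np.uint8),connectivity=8); i=1+np.argmax(st[1:,4])
  h=cv2.convexHull(np.argwhere(l==i)[:,::-1].astype(np.int32)); f2=np.zeros(g.shape,np.uint8); cv2.fillConvexPoly(f2,h,1)
  print(t,st[i],f2.sum(),fitmodel(p,f2,box(58,44,24,56),[574,258,-13]))
k=(slice(165,285,4),slice(275,365,4)); print("\n".join(" ".join(f"{x:3d}" for x in r) for r in g[k]))
go(574,258,18,76.5)
E
```

```text
90 [ 283  178   68   91 1647] 5625 (array([574.9, 257.9,  -9.3]), np.float64(0.967))
98 [ 282  177   69   93 1830] 5728 (array([574.9, 257.9,  -9.3]), np.float64(0.977))
104 [ 282  177   69   93 1962] 5776 (array([575. , 257.9,  -9.6]), np.float64(0.979))
213 162 220 210 205 220 196 217 213 199 154 154 153 153 154 151 150 159 149 218 211 196 193
212 164 220 211 211 217 196 217 218 210 156 154 152 147 154 152 151 154 150 218 192 198 189
209 163 218 211 209 213 188 214 214 210 162 152 150 148 151 149 149 153 131 191 193 198 187
209 163 218 209 191 213 185 162 206 170 150 142 136 129 130 110 104 111 129 152 166 196 182
207 159 212 142  91  87  83  66  68  59  62  53  59  58  60  60  60  67 123 152 147 145 135
204 160 172  57  57  59  54  54  58  58  59  57  53  56  61  62  58  58 111 151 145 144 128
205 152  92  63  65  66  65  66  67  71  68  59  62  58  60  64  94  70 106 153 145 146 128
203 157  75 136 119  93 101 110 130 134 139 137 108 111 118 119 131 103 104 148 140 146 126
201 151  90 182 187 169 170 167 154 135 126 119 115 118 117 116 118  69  95 149 141 144 128
199 163 103 111 
[... 1301 characters left out ...]
13 113 113 111 113 114 112 111 111 111 115  68 118 120 130 123
122 136 141 137  48 121 114 113 114 113 114 110 108 108 107  98  93 120  87 109 124 131 124
124 137 120 135  54 115  78  62  56  53  52  49  50  62  59  63  71  76  99 112 124 128 123
122 135 122 134  95  96 108 107 128 114 124 133 118 139 122 128 132 120 139 121 132 136 173
121 121 122 123 123 121 122 121 123 120 120 122 121 124 121 121 123 124 123 128 150 175 176
120 122 119 121 121 119 120 123 122 120 119 121 119 121 123 122 121 122 140 172 175 175 176
123 123 123 123 122 123 123 123 122 120 124 119 120 122 120 121 123 167 174 174 174 174 174
now [575.3 259.1 162.4] yaw 76.5 q6 -0.95 | shift [ 0.001  -0.0014  0.1444] turn -0.0
```

Call:
step_arm:
  series: [0, -0.001, 0.04, -0.07, 0, -0.001, 0.09, -0.07, 0, -0.001, 0.12, -0.07, 0, -0.001, 0.135, -0.07, 0, -0.001, 0.139, -0.07, 0, -0.001, 0.139, -0.07]

```text
time: 31.35
tool_pos: [0.576, 0.2586, 0.0246]
tcp_rot: [0.26, 3.129, 0.001]
wrist_force: [0.9, 0.2, 0.3]
width: 0.9
grip_force: 0.0
```

Call:
step_arm:
  series: [0, 0, 0, 0, 0, 0, 0, 0, 0, 0, 0, 0, 0, 0, 0, 0, 0, 0, 0, 0]
  gripper: 0.45
  newtons: 40

```text
time: 31.98
tool_pos: [0.5762, 0.2586, 0.0251]
tcp_rot: [0.26, 3.128, 0.002]
wrist_force: [-0.4, 0.0, 5.9]
width: 0.5
grip_force: 42.3
```

Call:
step_arm:
  series: [0, 0, -0.02, 0, 0, 0, -0.05, 0, 0, 0, -0.09, 0, 0, 0, -0.09, 0]

```text
time: 32.48
tool_pos: [0.5781, 0.2595, 0.1183]
tcp_rot: [0.26, 3.123, 0.006]
wrist_force: [0.3, -0.1, -2.4]
width: 0.502
grip_force: 41.5
```

```bash
python3 - <<'E'
from h import *
go(639.4,-100.2,115,15.9+90)
s=monitor.read_state(); print(s["q"])
E
```

```text
now [578.1 259.5 118.3] yaw 80.5 q6 -1.02 | shift [-0.1198 -0.3447  0.0026] turn -0.443
[ 3.82571041e-01  2.51384995e-01  1.79522805e+00  8.31282666e-05
  1.08642833e+00 -1.02245479e+00]
```

Call:
step_arm:
  series: [-0.02, -0.05, 0, -0.1, -0.04, -0.1, 0, -0.2, -0.06, -0.155, 0, -0.3, -0.08, -0.21, 0, -0.4, -0.1, -0.26, 0, -0.443, -0.12, -0.31, 0, -0.443, -0.12, -0.345, 0, -0.443, -0.12, -0.345, 0, -0.443]

```text
time: 33.48
tool_pos: [0.6346, -0.1045, 0.1114]
tcp_rot: [0.428, -3.109, -0.001]
wrist_force: [0.7, -0.0, -3.3]
width: 0.502
grip_force: 41.8
```

Call:
step_arm:
  series: [0, 0, 0, 0, 0, 0, 0, 0, 0, 0, 0, 0]

```text
time: 33.85
tool_pos: [0.6364, -0.1007, 0.1132]
tcp_rot: [0.436, -3.111, -0.0]
wrist_force: [0.7, 0.1, -2.1]
width: 0.502
grip_force: 41.8
```

```bash
python3 - <<'E'
from h import *
p=shot("wrist"); s=monitor.read_state(); z=s["tool_pos"]*1000; im=p["image"]; save(p,"p2.png"); g=cv2.cvtColor(im,cv2.COLOR_RGB2GRAY); hsv=cv2.cvtColor(im,cv2.COLOR_RGB2HSV)
go(639.4,-100.2,6.5,105.9)
for n in("board_potted_block","potted_block"):
  for b in viewer.boxes_of(p,n)[:2]: print(n,b)
c=g[140:460,220:420]; cv2.imwrite("pics/z.png",c)
print(dark(p,(318,210),hw=70))
# white board frame corners visible: mask bright low-sat near top
m=(hsv[...,1]<30)&(g>100); k=np.zeros_like(m); k[130:300,220:420]=1
f=near(m&k,np.array([318,200])); print(cv2.boundingRect(f),f.sum())
print("\n".join(" ".join(f"{x:3d}" for x in r) for r in g[150:460:8,230:420:8]))
E
```

```text
now [ 636.5 -100.8  113.4] yaw 106.0 q6 -2.05 | shift [-0.0029 -0.0002  0.1069] turn 0.001
board_potted_block {'extent': [314.6, 206.9, 95.1, 62.8], 'score': 0.89}
(array([643.3, -98.4]), -74.1, array([62.9, 87.6]))
(271, 176, 92, 61) 2319
207 207 207 150 150 151 151 208 207 207 206 207 208 209 208 207 208 206 207 205 207 207 205 153
206 204 150 149 151 152 207 208 207 207 207 207 208 207 206 208 207 207 207 206 206 205 205 150
206 174 151 151 149 149 207 207 208 207 206 207 207 206 208 208 206 207 205 207 204 206 173 148
207 150 150 148 151 150 206 205 205 205 205 208 205 205 207 206 203 205 207 206 206 204 149 150
170 148 148 149 150 182 239 241 241 239 242 241 238 240 242 243 243 205 207 205 205 159 150 149
149 146 148 147 147 147 212  97 101  88  94  96  93  94 102 147 239 206 205 206 204 150 149 148
148 148 147 146 148 150 176  65  67  70  70  71  74  75  77 160 240 205 204 205 154 148 147 150
148 146 145 188 146 145 177  64  68  65  67  69  72  72  74 160 240 205 204 200 149 149 146 163
145 147 145 150 146 144 173  63  61  62  64  66  68  71  69 161 238 203 203 150 149 150 149 
[... 2183 characters left out ...]
  44  48  45  46  37  41  47
 35  34  48 183 197 195 197 197  37  50  53  52  48  49  49  49 202 129  47  51  47  39  41  47
 28  33  62 192 187 190 196 195  50  47  50  49  49  50  56  48  51  59  72 155  51  34  40  37
 36  37 134 189 185 192 190 187  41  31  33  34  31  44  49  46  47  49 176 110  47  38  38  37
 29  33  60 191 190 189 188 189 159  74  42  34  34  33  34  34  32  38  49  45  39  38  35  35
 25  36  38 183 192 194 189 190 189 191 191 190 176 124  50  37  30  34  28  29  40  38  36  34
 29  32  34 191 190 191 191 191 191 190 191 194 195 190 188 190 188 164 101  43  39  31  39  34
 27  29  21  33  35  38  39  37  46 119 180 188 186 137  56  37  35  42  37  36  37  40  31  32
```

```bash
python3 - <<'E'
from h import *
p=shot("wrist"); s=monitor.read_state(); g=cv2.cvtColor(p["image"],cv2.COLOR_RGB2GRAY).astype(float)
M=R.from_rotvec(s["tcp_rot"]).as_matrix()
def edge(a,thr): # first falling crossing
    i=np.argmax(a<thr); return i-1+(a[i-1]-thr)/(a[i-1]-a[i])
L=[];Rr=[];Tp=[]
for r in range(200,230,3):
    L.append((270+edge(g[r,270:310],118),r)); Rr.append((360-edge(g[r,360:320:-1],115),r))
for c in range(290,345,6): Tp.append((c,178+edge(g[178:205,c],150)))
f=lambda q,z=.005:(w(p,q,z)-s["tool_pos"])@M*1000
l,r,t=f(L),f(Rr),f(Tp); print(l[:,1].round(1),r[:,1].round(1),t[:,:2].round(1))
# in-hand block: grey top rim
q=[(262,300),(378,300),(269,380),(376,380)]
L=[];Rr=[]
for y in range(300,380,10):
    i=np.argmax(g[y,280:250:-1]<90); L.append((280-i,y)); 
    i=np.argmax(g[y,360:390]<90); Rr.append((360+i,y))
print(L,Rr)
print(f(L,s["tool_pos"][2]+.031)[:,1].round(1),f(Rr,s["tool_pos"][2]+.031)[:,1].round(1), f([(320,271),(320,396)],s["tool_pos"][2]+.031)[:,0])
E
```

```text
[-23.1 -23.1 -23.3 -23.2 -23.3 -23.4 -23.2 -23.2 -23.2 -23.1] [21.6 21.8 21.8 21.6 21.7 21.9 21.7 22.2 22.2 22.3] [[ 27.  -18.6]
 [ 27.  -14.6]
 [ 27.  -10.6]
 [ 27.1  -6.6]
 [ 27.   -2.6]
 [ 27.    1.4]
 [ 27.    5.4]
 [ 27.    9.4]
 [ 27.   13.4]
 [ 27.2  17.4]]
[(np.int64(267), 300), (np.int64(268), 310), (np.int64(268), 320), (np.int64(269), 330), (np.int64(269), 340), (np.int64(270), 350), (np.int64(270), 360), (np.int64(271), 370)] [(np.int64(370), 300), (np.int64(370), 310), (np.int64(369), 320), (np.int64(369), 330), (np.int64(368), 340), (np.int64(368), 350), (np.int64(367), 360), (np.int64(367), 370)]
[-17.9 -17.7 -17.9 -17.7 -17.9 -17.7 -17.9 -17.7] [18.9 19.1 18.9 19.1 18.9 19.  18.9 19. ] [ 26.38819335 -26.93494269]
```

Call:
step_arm:
  series: [-0.0027, -0.001, 0.04, 0, -0.0027, -0.001, 0.08, 0, -0.0027, -0.001, 0.1, 0, -0.0027, -0.001, 0.103, 0, -0.0027, -0.001, 0.104, 0, -0.0027, -0.001, 0.104, 0]

```text
time: 34.8
tool_pos: [0.641, -0.1024, 0.0113]
tcp_rot: [-0.434, 3.108, -0.002]
wrist_force: [0.2, -0.3, -2.7]
width: 0.5
grip_force: 41.8
```

```bash
python3 - <<'E'
from h import *
s=monitor.read_state(); print(s["wrist_force"]); go(639.4,-101,6,105.9)
E
```

```text
[ 0.18574719 -0.26758595 -2.72507141]
now [ 641.  -102.4   11.3] yaw 105.9 q6 -2.04 | shift [0.0011 0.0018 0.0053] turn -0.0
```

Call:
step_arm:
  series: [0.001, 0.0015, 0.002, 0, 0.001, 0.0015, 0.0035, 0, 0.001, 0.0015, 0.0048, 0, 0.001, 0.0015, 0.0048, 0]

```text
time: 35.3
tool_pos: [0.6381, -0.101, 0.0061]
tcp_rot: [-0.434, 3.111, 0.0]
wrist_force: [-3.0, 0.2, 5.7]
width: 0.5
grip_force: 42.7
```

Call:
step_arm:
  series: [-0.001, 0, -0.001, 0, -0.001, 0, -0.001, 0, -0.001, 0, -0.0005, 0]

```text
time: 35.67
tool_pos: [0.6392, -0.1008, 0.0061]
tcp_rot: [-0.434, 3.111, -0.0]
wrist_force: [-3.9, -0.2, 9.0]
width: 0.501
grip_force: 42.9
```

Call:
step_arm:
  series: [0, 0, 0, 0, 0, 0, 0, 0, 0, 0, 0, 0, 0, 0, 0, 0, 0, 0, -0.03, 0, 0, 0, -0.08, 0, 0, 0, -0.13, 0, 0, 0, -0.15, 0]
  gripper: 0.9

```text
time: 36.67
tool_pos: [0.6412, -0.1011, 0.1594]
tcp_rot: [-0.433, 3.105, -0.003]
wrist_force: [-0.3, -0.3, 0.0]
width: 0.9
grip_force: 0.0
```

Call:
step_arm:
  series: [0, 0, 0, 0, 0, 0, 0, 0]

```text
time: 36.92
tool_pos: [0.6373, -0.1003, 0.1526]
tcp_rot: [0.434, -3.108, -0.002]
wrist_force: [0.0, 1.1, -1.1]
width: 0.9
grip_force: 0.0
```

```bash
python3 - <<'E'
from h import *
p=shot("wrist"); im=p["image"]; save(p,"p3.png"); g=cv2.cvtColor(im,cv2.COLOR_RGB2GRAY); hsv=cv2.cvtColor(im,cv2.COLOR_RGB2HSV)
e=viewer.boxes_of(p,"potted_block")[0]["extent"]; print(e); u,v=map(int,e[:2])
m=~((hsv[...,0]>75)&(hsv[...,0]<100)&(hsv[...,1]>40)); c=np.zeros_like(m); c[v-70:v+75,u-75:u+75]=1
f=near(m&c,e[:2]); print(cv2.boundingRect(f))
H=np.r_[box(74,60,0,5)]; print("board",fitmodel(p,f,H,[639.4,-101,16]))
for t in(100,):
  q=(g<t)&c
  n,l,st,ce=cv2.connectedComponentsWithStats(q.astype(np.uint8),connectivity=8); i=1+np.argmax(st[1:,4])
  h=cv2.convexHull(np.argwhere(l==i)[:,::-1].astype(np.int32)); f2=np.zeros(g.shape,np.uint8); cv2.fillConvexPoly(f2,h,1)
  print("block",st[i],fitmodel(p,f2,box(58,44,5,37),[639.4,-101,16]))
print("\n".join(" ".join(f"{x:3d}" for x in r) for r in g[v-56:v+60:5,u-60:u+60:5]))
go(530.4,270.3,150,76.5)
E
```

```text
[573.2, 297.1, 86.7, 82.9]
(498, 228, 123, 115)
board (array([ 639.4, -101. ,   16. ]), np.float64(0.0))
block [524 256  54  61 737] (array([ 639.4, -101. ,   16. ]), np.float64(0.0))
193 193 192 192 192 186 176 226 224 223 223 216 188 190 191 192 190 191 190 190 189 188 188 190
192 192 192 191 192 139 219 220 221 223 223 221 217 205 190 191 190 190 190 190 189 190 190 187
192 192 192 191 154 213 223 224 226 222 221 226 220 221 219 194 190 189 189 191 191 190 189 189
192 192 192 182 190 223 222 216 167 100  82  90  96 169 219 222 218 192 189 189 190 190 188 188
192 192 187 156 223 221 165  75  95  96  98 103 106 105 110 183 220 221 198 190 189 190 188 188
191 191 141 218 220 108  83  97  99 102 106 109 110 115 120 119 118 210 220 220 195 189 189 188
191 155 215 222 108  77  96 103 101 102 110 119 127 132 138 137 136 130 179 221 221 207 188 187
187 169 221 169  74  99  98 102 101 117 125 135 144 145 161 157 169 157 143 157 225 190 187 187
147 224 222  77  91 101 105 103 117 129 139 154 178 171 172 168 164 175 172 143 189 188 188 187
217 224 194  76  99 101 107 112 126 138 156 175 171 
[... 775 characters left out ...]
 169 173 182 188 186 187 187 188 186
188 188 188 187 188 188 200 223 127 134 168 162 170 170 175 180 186 186 186 188 188 187 187 186
188 189 185 187 189 188 187 187 203 217 196 175 164 183 188 186 186 187 187 186 186 186 187 185
187 187 187 187 188 187 187 186 187 187 204 188 186 188 187 185 186 185 185 187 186 186 186 186
187 186 186 187 187 187 188 188 188 186 188 187 186 187 188 187 187 186 186 185 185 188 186 185
187 187 188 187 188 187 186 187 189 187 188 187 188 187 187 187 187 187 185 185 185 185 186 186
186 186 188 186 187 186 186 187 185 187 186 187 186 185 185 186 185 186 186 188 186 185 185 184
now [ 637.1 -100.3  152. ] yaw 105.9 q6 -2.04 | shift [0.0012 0.3857 0.0029] turn 0.513
```

Detector picked the toroid; I'll repeat the check around the expected pixel (319, 225).

```bash
python3 - <<'E'
from h import *
p=shot("wrist"); im=p["image"]; g=cv2.cvtColor(im,cv2.COLOR_RGB2GRAY); hsv=cv2.cvtColor(im,cv2.COLOR_RGB2HSV)
u,v=319,220
m=~((hsv[...,0]>75)&(hsv[...,0]<100)&(hsv[...,1]>40)); c=np.zeros_like(m); c[v-75:v+75,u-75:u+75]=1
f=near(m&c,(u,v)); print(cv2.boundingRect(f),"board",fitmodel(p,f,box(74,60,0,5),[639.4,-101,16]))
q=(g<100)&c
n,l,st,ce=cv2.connectedComponentsWithStats(q.astype(np.uint8),connectivity=8); i=1+np.argmax(st[1:,4])
h=cv2.convexHull(np.argwhere(l==i)[:,::-1].astype(np.int32)); f2=np.zeros(g.shape,np.uint8); cv2.fillConvexPoly(f2,h,1)
print("block",st[i],fitmodel(p,f2,box(58,44,5,37),[639.4,-101,16]))
print("\n".join(" ".join(f"{x:3d}" for x in r) for r in g[160:290:5,260:380:5]))
E
```

```text
(275, 145, 91, 120) board (array([ 638.1, -101.2,   15.8]), np.float64(0.788))
block [ 286  179   62   87 1545] (array([ 638.4, -100.8,   16.7]), np.float64(0.967))
140 139 140 152 196 198 197 198 198 198 198 198 198 197 199 197 198 197 198 197 197 198 196 197
141 139 139 184 195 197 197 198 197 197 197 198 197 195 197 197 197 196 197 197 196 196 197 197
137 141 141 164 224 222 220 222 222 221 223 227 223 225 221 224 227 227 225 218 197 197 196 197
139 139 140 187 227 227 227 230 229 228 232 230 227 224 228 227 231 230 227 216 196 195 197 196
139 138 140 191 230 204  68  72  68  75  71  69  66  72  72  68  69  99 232 209 197 196 195 196
138 142 138 136 183 185  62  59  60  66  64  69  65  65  66  63  65  68 227 213 197 195 194 196
137 152 137 139 167 134 107  87  74  80  81  80  82  84  85  86 121  91 221 204 195 197 196 196
136 136 137 138 165 129 152 134 129 129 128 129 135 162 184 185 202 154 224 204 195 194 195 160
160 135 137 137 162 127  88 127 129 132 132 127 129 129 146 170 186  84 221 199 196 195 194 139
136 137 136 137 164 128  80 130 127 129 128 129 129 128 130 130 162  80
[... 860 characters left out ...]
  55 161 134 135 136 134 136
133 136 135 133 151 155  58 130 127 124 126 125 125 122 125 125 121  55 159 136 134 136 135 139
134 133 134 133 144 147  87 133 111 110 108 107 111 108 111 110 135  70 145 135 135 135 135 137
134 135 133 133 132 131 102 104 102 102 100 105 103 102 102 114 105 105 133 133 137 134 136 187
133 133 133 132 134 132 132 134 132 134 132 132 132 134 134 132 130 133 135 134 135 135 143 188
133 132 135 134 133 130 133 133 132 133 134 132 133 133 156 135 134 132 130 134 135 136 175 189
144 133 134 132 134 132 134 134 133 132 131 132 133 139 132 134 132 133 135 134 132 163 189 189
190 188 153 134 134 134 133 134 135 133 131 133 133 134 132 135 132 134 134 136 140 186 188 188
```

Block is within about 1 mm. Now the heat sink.

Call:
step_arm:
  series: [0, 0.05, -0.02, 0.1, 0, 0.11, -0.02, 0.2, 0, 0.17, -0.02, 0.3, 0, 0.23, -0.02, 0.4, 0, 0.29, -0.02, 0.513, 0.001, 0.35, -0.02, 0.513, 0.001, 0.386, -0.02, 0.513, 0.001, 0.386, -0.02, 0.513]
  gripper: 1

```text
time: 38.08
tool_pos: [0.5306, 0.2725, 0.1736]
tcp_rot: [-0.363, -3.118, 0.001]
wrist_force: [0.5, 0.5, 0.4]
width: 0.995
grip_force: 0.0
```

Call:
step_arm:
  series: [0, 0, 0, 0, 0, 0, 0, 0]

```text
time: 38.33
tool_pos: [0.5325, 0.269, 0.1745]
tcp_rot: [-0.372, -3.119, 0.001]
wrist_force: [-0.4, -1.0, -0.2]
width: 1.001
grip_force: 0.0
```

```bash
python3 - <<'E'
from h import *
p=shot("wrist"); im=p["image"]; save(p,"s1.png"); g=cv2.cvtColor(im,cv2.COLOR_RGB2GRAY); hsv=cv2.cvtColor(im,cv2.COLOR_RGB2HSV)
e=viewer.boxes_of(p,"heatsink")[0]["extent"]; print(e); u,v=map(int,e[:2])
m=~((hsv[...,0]>75)&(hsv[...,0]<100)&(hsv[...,1]>35)); c=np.zeros_like(m); c[max(0,v-115):v+115,u-60:u+60]=1
m=cv2.morphologyEx((m&c).astype(np.uint8),cv2.MORPH_CLOSE,np.ones((9,9)))
f=near(m,(u,v)); print(cv2.boundingRect(f),f.sum(),fitmodel(p,f,box(180,64,0,24),[530.4,270.3,-13.5]))
im2=im.copy(); im2[f>0]=(im2[f>0]//2+[127,0,0]); cv2.imwrite("pics/s1m.png",im2[100:400,160:480,::-1])
go(530.4,270.3,20,76.5)
E
```

```text
[321.0, 199.5, 89.2, 222.3]
(275, 88, 91, 226) 18981 (array([530.6, 269.2, -14. ]), np.float64(0.97))
now [532.7 269.1 174.9] yaw 76.4 q6 -0.91 | shift [0.0024 0.0006 0.1549] turn -0.002
```

Call:
step_arm:
  series: [0.002, 0, 0.05, 0.007, 0.002, 0, 0.1, 0.007, 0.002, 0, 0.14, 0.007, 0.002, 0, 0.16, 0.007, 0.002, 0, 0.172, 0.007, 0.002, 0, 0.172, 0.007]

```text
time: 39.17
tool_pos: [0.5308, 0.2707, 0.0033]
tcp_rot: [0.381, 3.118, 0.0]
wrist_force: [-0.3, 0.1, 0.3]
width: 0.998
grip_force: 0.0
```

Call:
step_arm:
  series: [0, 0, 0, 0, 0, 0, 0, 0, 0, 0, 0, 0]
  gripper: 0.85
  newtons: 40

```text
time: 39.55
tool_pos: [0.531, 0.2712, 0.004]
tcp_rot: [0.38, 3.117, 0.001]
wrist_force: [1.2, -0.2, 0.0]
width: 0.853
grip_force: 0.0
```

Call:
step_arm:
  series: [0, 0, 0, 0, 0, 0, 0, 0, 0, 0, 0, 0, 0, 0, 0, 0]
  gripper: 0.69
  newtons: 60

```text
time: 40.05
tool_pos: [0.5303, 0.2708, 0.003]
tcp_rot: [-0.38, -3.118, 0.0]
wrist_force: [1.3, 0.8, -0.6]
width: 0.691
grip_force: 0.0
```

No contact at 0.69, so the pads pass above the heat sink. I'll open and go lower, watching the force.

Call:
step_arm:
  series: [0, 0, 0, 0, 0, 0, 0, 0, 0, 0, 0, 0, 0, 0, 0.002, 0, 0, 0, 0.004, 0, 0, 0, 0.004, 0]
  gripper: 0.85

```text
time: 40.8
tool_pos: [0.5301, 0.2707, -0.0013]
tcp_rot: [-0.38, -3.118, 0.001]
wrist_force: [0.9, -0.1, -0.2]
width: 0.85
grip_force: 0.0
```

```bash
python3 - <<'E'
from h import *
p=shot("wrist"); s=monitor.read_state(); print(s["wrist_force"],s["tool_pos"],s["width"])
im=p["image"]; b=cv2.resize(shot("side")["image"][165:240,240:360],(384,240))
c=cv2.resize(im[120:480,120:520],(416,375)); o=np.zeros((375,800,3),np.uint8); o[:,:416]=c; o[:240,416:]=b
cv2.imwrite("pics/x2.png",o[:,:,::-1])
E
```

```text
[-0.14485387  0.12929729  1.03108407] [ 0.53016385  0.27068214 -0.00115306] 0.8495153448110223
```

View pics/x2.png

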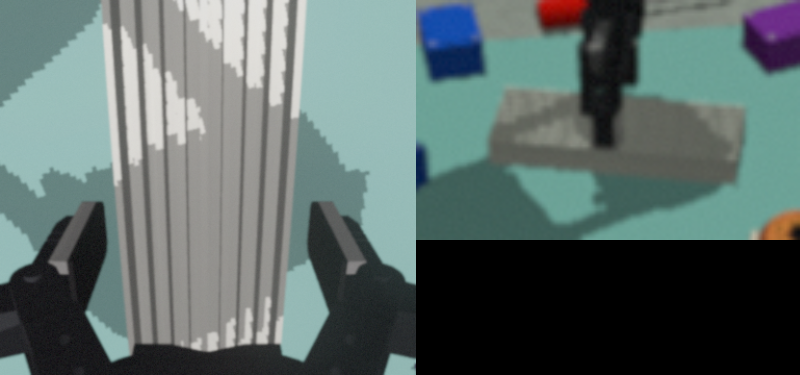

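The pads flank the heat sink at mid-length with their ends near its upper edge, so I'll go lower in small steps.

Call:
step_arm:
  series: [0, 0, 0.002, 0, 0, 0, 0.004, 0, 0, 0, 0.004, 0]

```text
time: 41.28
tool_pos: [0.5301, 0.2707, -0.0052]
tcp_rot: [-0.38, -3.118, 0.0]
wrist_force: [-0.6, 0.5, 0.6]
width: 0.847
grip_force: 0.0
```

Call:
step_arm:
  series: [0, 0, 0, 0, 0, 0, 0, 0, 0, 0, 0, 0]
  gripper: 0.7
  newtons: 40

```text
time: 41.65
tool_pos: [0.5301, 0.2703, -0.0044]
tcp_rot: [-0.38, -3.118, 0.001]
wrist_force: [-2.6, -1.6, 5.6]
width: 0.723
grip_force: 42.4
```

Gripped at 0.723 (64 mm). Firm up and lift.

Call:
step_arm:
  series: [0, 0, 0, 0, 0, 0, 0, 0, 0, 0, -0.005, 0, 0, 0, -0.015, 0, 0, 0, -0.03, 0, 0, 0, -0.04, 0, 0, 0, -0.04, 0]
  gripper: 0.66
  newtons: 75

```text
time: 42.52
tool_pos: [0.5317, 0.2714, 0.0368]
tcp_rot: [0.38, 3.116, 0.003]
wrist_force: [0.3, 0.8, -5.0]
width: 0.685
grip_force: 81.4
```

```bash
python3 - <<'E'
from h import *
s=monitor.read_state(); print(s["wrist_force"],s["torque"],s["width"],s["grip_force"],s["q"].round(2)); go(561.5,-253,100,91.8)
p=shot("wrist"); z=s["tool_pos"][2]*1000; im=p["image"];hsv=cv2.cvtColor(im,cv2.COLOR_RGB2HSV)
e=viewer.boxes_of(p,"heatsink")[0]["extent"]; print(e)
E
```

```text
[ 0.34077579  0.77729445 -4.9511905 ] [-0.05050757 -0.04199616 -0.00661548] 0.685197063412427 81.42040729522705 [ 0.43  0.28  1.93  0.    0.93 -0.9 ]
now [531.7 271.4  36.8] yaw 76.1 q6 -0.9 | shift [-0.1552 -0.5018 -0.0638] turn -0.274
[317.1, 267.4, 203.1, 373.7]
```

Call:
step_arm:
  series: [0, 0, -0.03, 0, 0, 0, -0.06, 0, -0.01, -0.03, -0.065, -0.03, -0.022, -0.07, -0.065, -0.06, -0.035, -0.115, -0.065, -0.1, -0.05, -0.16, -0.065, -0.14, -0.063, -0.205, -0.065, -0.18, -0.077, -0.25, -0.065, -0.22]

```text
time: 43.62
tool_pos: [0.5442, 0.0082, 0.0994]
tcp_rot: [-0.034, -3.14, -0.0]
wrist_force: [0.2, -0.5, -4.6]
width: 0.685
grip_force: 82.8
```

Call:
step_arm:
  series: [-0.014, -0.045, 0, -0.03, -0.03, -0.09, 0, -0.054, -0.043, -0.135, 0, -0.054, -0.057, -0.18, 0, -0.054, -0.07, -0.22, 0, -0.054, -0.08, -0.25, 0, -0.054, -0.08, -0.25, 0, -0.054, -0.08, -0.25, 0, -0.054]

```text
time: 44.62
tool_pos: [0.6183, -0.2415, 0.0989]
tcp_rot: [0.048, -3.139, -0.002]
wrist_force: [-1.0, -0.1, -5.1]
width: 0.684
grip_force: 82.9
```

```bash
python3 - <<'E'
from h import *
s=monitor.read_state(); print(s["wrist_force"],s["width"]); go(561.5,-253,100,91.8)
E
```

```text
[-0.97396029 -0.13060169 -5.10667289] 0.6844397104068364
now [ 618.3 -241.5   98.9] yaw 91.8 q6 -2.01 | shift [ 0.0571 -0.0097 -0.001 ] turn -0.001
```

Call:
step_arm:
  series: [0.02, 0.03, 0, 0, 0.04, 0.06, 0, 0, 0.054, 0.093, 0, 0, 0.054, 0.093, 0, 0, 0.054, 0.093, 0, 0, 0.054, 0.093, 0, 0]

```text
time: 45.38
tool_pos: [0.5629, -0.1511, 0.1004]
tcp_rot: [-0.049, 3.14, -0.001]
wrist_force: [-1.7, -0.3, -3.9]
width: 0.691
grip_force: 83.0
```

```bash
python3 - <<'E'
from h import *
p=shot("wrist"); s=monitor.read_state(); M=R.from_rotvec(s["tcp_rot"]).as_matrix(); im=p["image"]; save(p,"s2.png"); g=cv2.cvtColor(im,cv2.COLOR_RGB2GRAY); hsv=cv2.cvtColor(im,cv2.COLOR_RGB2HSV)
for n in("board_heatsink","heatsink"):
  for b in viewer.boxes_of(p,n)[:2]: print(n,b)
K=cv2.projectPoints; Ti=np.linalg.inv(p["Tw"]); Y=np.array([.561,-.2535,.005])@Ti[:3,:3].T+Ti[:3,3]; Y[1:]*=-1
u=K(Y.reshape(1,1,3),np.zeros(3),np.zeros(3),np.array(p["intrinsics"],float),np.array(p["distortion"],float))[0].ravel(); print("expected px",u)
k=np.zeros(g.shape,bool); k[:,max(0,int(u[0])-90):int(u[0])+90]=1
for t in(95,110):
  m=cv2.morphologyEx(((g<t)&k).astype(np.uint8),cv2.MORPH_OPEN,np.ones((5,5))); f=near(m,u); print(cv2.boundingRect(f),f.sum(),dark(p,u,hw=150,thr=t),fitmodel(p,f,box(182,66,5,5),[561,-253.5,1.8]))
# heat sink in hand
z=s["tool_pos"]*1000; print(z); r=slice(40,470,10)
hs=~((hsv[...,0]>75)&(hsv[...,0]<100)&(hsv[...,1]>35)); 
for c in(300,319,340): print(c, "".join("#" if x else "." for x in hs[0:480:6,c]), g[0:200:6,c].tolist())
for y in(100,150,200,250): print(y,"".join("#" if x else "." for x in hs[y,180:460:3]))
E
```

```text
board_heatsink {'extent': [155.3, 210.1, 146.0, 289.9], 'score': 0.71}
heatsink {'extent': [318.6, 269.1, 204.1, 370.5], 'score': 0.67}
expected px [163.7612465  226.25981662]
(73, 82, 180, 398) 44206 (array([ 574.6, -244.2]), 1.9, array([ 85.1, 208.2])) (array([ 561.9, -255. ,    2. ]), np.float64(0.568))
(73, 82, 180, 398) 46031 (array([ 574.5, -244. ]), 1.8, array([ 85.8, 208.4])) (array([ 561.7, -255.1,    1.9]), np.float64(0.55))
[ 562.89029052 -151.30670663  100.27434057]
300 ..............################################################################## [126, 128, 127, 130, 129, 127, 129, 131, 131, 131, 128, 132, 131, 179, 148, 135, 141, 140, 146, 143, 150, 150, 151, 155, 157, 159, 169, 166, 163, 172, 172, 170, 179, 181]
319 ..............################################################################## [125, 126, 128, 128, 126, 128, 127, 127, 132, 131, 129, 132, 132, 132, 217, 220, 220, 219, 220, 220, 219, 219, 219, 219, 220, 220, 220, 219, 219, 219, 218, 217, 218, 218]
340 ..............################################################################## [127, 126, 123, 125, 126, 127, 126, 125, 130, 127, 127, 129, 133, 130, 195, 201, 199, 201, 205, 205, 207, 208, 210, 214, 214, 214, 215, 213, 216, 214, 215, 214, 213, 215]
100 ############.#################################################################################
150 #############.##################################################################...#######....
200 ##############.################################################################...............
250 ###############.##############################################################................
```

```bash
python3 - <<'E'
from h import *
p=shot("wrist"); s=monitor.read_state(); M=R.from_rotvec(s["tcp_rot"]).as_matrix(); im=p["image"]; g=cv2.GaussianBlur(cv2.cvtColor(im,cv2.COLOR_RGB2GRAY),(3,3),0).astype(float); hsv=cv2.cvtColor(im,cv2.COLOR_RGB2HSV)
f=lambda q,z:(w(p,q,z)-s["tool_pos"])@M*1000
def run(a,t=125):
    b=a<t; i=np.flatnonzero(np.diff(b.astype(int))); return [round(float(k+(a[k]-t)/(a[k]-a[k+1])),1) for k in i]
for y in(120,160,200,240,280): print("row",y,run(g[y,40:260]))
for c in(130,150,170,190): print("col",c,run(g[50:400,c]))
hs=((hsv[...,1]<35)).astype(int)
for y in(110,150,200,250,300): i=np.flatnonzero(hs[y,200:440]); print(y,200+i.min(),200+i.max(),g[y,205:270:5].astype(int).tolist(),g[y,370:425:5].astype(int).tolist())
for c in(250,280,300,320,340,360): print("hs top",c,np.argmax(hs[:,c]>0),hs[70:95,c])
E
```

```text
row 120 [58.6, 162.9, 186.7, 196.1, 210.8, 217.6]
row 160 [64.3, 165.7, 189.1, 198.3, 212.6, 217.9]
row 200 [70.4, 168.9, 191.6, 200.6, 215.8]
row 240 [76.6, 173.6, 182.1, 185.4, 194.2, 202.0, 217.6]
row 280 [83.1, 177.0, 185.1, 188.9, 197.0, 205.7, 218.2]
col 130 [32.7, 268.5, 330.9]
col 150 [32.3, 295.9, 333.8]
col 170 [31.8, 295.8, 317.4]
col 190 [31.4]
110 200 439 [208, 208, 172, 155, 143, 95, 116, 157, 154, 131, 100, 153, 170] [219, 220, 191, 104, 216, 218, 217, 105, 111, 216, 172]
150 200 439 [126, 212, 172, 172, 151, 99, 95, 152, 155, 151, 98, 194, 217] [219, 217, 120, 138, 217, 217, 162, 103, 184, 213, 133]
200 200 415 [51, 176, 213, 160, 157, 146, 92, 115, 205, 214, 147, 136, 213] [215, 162, 105, 206, 215, 180, 103, 127, 213, 154, 145]
250 201 411 [36, 37, 135, 149, 117, 149, 166, 89, 143, 195, 205, 96, 180] [211, 154, 139, 211, 212, 138, 104, 208, 186, 177, 176]
300 200 421 [43, 33, 33, 143, 146, 164, 147, 97, 92, 147, 149, 112, 109] [145, 96, 145, 149, 138, 95, 185, 193, 106, 208, 196]
hs top 250 83 [0 0 0 0 0 0 0 0 0 0 0 0 0 1 1 1 1 1 1 1 1 1 1 1 1]
hs top 280 84 [0 0 0 0 0 0 0 0 0 0 0 0 0 0 1 1 1 1 1 1 1 1 1 1 1]
hs top 300 83 [0 0 0 0 0 0 0 0 0 0 0 0 0 1 1 1 1 1 1 1 1 1 1 1 1]
hs top 320 81 [0 0 0 0 0 0 0 0 0 0 0 1 1 1 1 1 1 1 1 1 1 1 1 1 1]
hs top 340 82 [0 0 0 0 0 0 0 0 0 0 0 0 1 1 1 1 1 1 1 1 1 1 1 1 1]
hs top 360 84 [0 0 0 0 0 0 0 0 0 0 0 0 0 0 1 1 1 1 1 1 1 1 1 1 1]
```

```bash
python3 - <<'E'
from h import *
p=shot("wrist"); s=monitor.read_state(); M=R.from_rotvec(s["tcp_rot"]).as_matrix()
f=lambda q,z:((w(p,q,z)-s["tool_pos"])@M*1000)[:,:2].round(1)
ys=(120,160,200,240,280)
L=f([(98.6,120),(104.3,160),(110.4,200),(116.6,240),(123.1,280)],.005); Rr=f([(202.9,120),(205.7,160),(208.9,200),(213.6,240),(217,280)],.005)
print("L",L.tolist(),"R",Rr.tolist()); print("near",f([(130,82.7),(150,82.3),(170,81.8),(190,81.4)],.005).tolist(),"far",f([(150,345.9),(170,345.8)],.005).tolist())
z=s["tool_pos"][2]; print("hs near", f([(c,82.5) for c in(280,320,360)],z+.0284).tolist()); go(561,-253.7,100,91.8)
E
```

```text
L [[73.9, -135.8], [49.2, -135.8], [23.2, -135.8], [-4.3, -135.8], [-33.6, -135.9]] R [[72.7, -70.3], [48.4, -70.4], [22.8, -70.5], [-4.4, -69.6], [-33.3, -69.7]]
near [[95.3, -113.1], [95.2, -100.7], [95.2, -88.5], [95.2, -76.3]] far [[-86.6, -124.2], [-86.2, -109.1]]
hs near [[88.5, -11.7], [88.5, 0.7], [88.5, 13.1]]
now [ 562.5 -151.3  100. ] yaw 91.7 q6 -1.91 | shift [ 0.0047 -0.1023  0.    ] turn -0.001
```

Call:
step_arm:
  series: [0.0055, -0.04, 0, 0, 0.0055, -0.08, 0, 0, 0.0055, -0.103, 0, 0, 0.0055, -0.103, 0.03, 0, 0.0055, -0.103, 0.06, 0, 0.0055, -0.103, 0.08, 0, 0.0055, -0.103, 0.09, 0, 0.0055, -0.103, 0.09, 0]

```text
time: 46.62
tool_pos: [0.5599, -0.2537, 0.0095]
tcp_rot: [0.049, -3.14, -0.001]
wrist_force: [-0.0, 0.4, -5.5]
width: 0.685
grip_force: 83.0
```

```bash
python3 - <<'E'
from h import *
s=monitor.read_state(); print(s["wrist_force"],s["width"])
# target = previous reading + shift
y=np.array([-np.sin(np.radians(1.75)),np.cos(np.radians(1.75))]); x=np.array([-y[1],y[0]]); t=np.array([562.5,-151.3])+5.5*x-103*y; print(t); go(t[0],t[1],1,91.8)
E
```

```text
[-0.04123225  0.36002704 -5.46834642] 0.685027124076866
[ 560.14803211 -254.41992168]
now [ 559.9 -253.7    9.5] yaw 91.8 q6 -2.07 | shift [-0.0003 -0.0008  0.0085] turn 0.0
```

Call:
step_arm:
  series: [0, -0.0005, 0.003, 0, 0, -0.0005, 0.006, 0, 0, -0.0005, 0.007, 0, 0, -0.0005, 0.008, 0, 0, -0.0005, 0.008, 0]

```text
time: 47.25
tool_pos: [0.5601, -0.2545, 0.0021]
tcp_rot: [0.049, -3.141, -0.0]
wrist_force: [0.3, -0.3, -5.5]
width: 0.688
grip_force: 83.0
```

Call:
step_arm:
  series: [0, 0, 0.001, 0, 0, 0, 0.002, 0, 0, 0, 0.002, 0]

```text
time: 47.62
tool_pos: [0.5603, -0.2546, 0.0014]
tcp_rot: [-0.049, 3.141, -0.0]
wrist_force: [-5.2, 2.2, 6.5]
width: 0.684
grip_force: 87.2
```

Contact. Release and rise, then check.

Call:
step_arm:
  series: [0, 0, 0, 0, 0, 0, 0, 0, 0, 0, 0, 0, 0, 0, 0, 0, 0, 0, -0.03, 0, 0, 0, -0.08, 0, 0, 0, -0.13, 0, 0, 0, -0.19, 0]
  gripper: 0.95

```text
time: 48.62
tool_pos: [0.5593, -0.2541, 0.1906]
tcp_rot: [0.049, -3.139, -0.001]
wrist_force: [1.1, 0.2, -0.6]
width: 0.948
grip_force: 0.0
```

Call:
step_arm:
  series: [0, 0, -0.02, 0, 0, 0, -0.02, 0, 0, 0, -0.02, 0, 0, 0, -0.02, 0]

```text
time: 49.12
tool_pos: [0.5586, -0.2537, 0.207]
tcp_rot: [0.049, -3.137, -0.004]
wrist_force: [-0.3, -0.7, -0.3]
width: 0.947
grip_force: 0.0
```

```bash
python3 - <<'E'
from h import *
p=shot("wrist"); s=monitor.read_state(); print(s["tool_pos"]); M=R.from_rotvec(s["tcp_rot"]).as_matrix(); save(p,"s3.png")
im=p["image"]; hsv=cv2.cvtColor(im,cv2.COLOR_RGB2HSV); g=cv2.cvtColor(im,cv2.COLOR_RGB2GRAY)
f=lambda q,z:((w(p,q,z)-s["tool_pos"])@M*1000)[:,:2].round(1)
m=~((hsv[...,0]>75)&(hsv[...,0]<100)&(hsv[...,1]>35)); c=np.zeros_like(m); c[60:330,240:400]=1
F=near(m&c,(319,190)); print(cv2.boundingRect(F),"board",fitmodel(p,F,box(196,78,0,5),[560,-254,1.8]))
e=viewer.boxes_of(p,"heatsink")[0]["extent"]; print("hs",e)
for y in(140,180,220): print(y,g[y,265:300:1].tolist(),"|",g[y,340:380].tolist())
print([g[70:110:1,c].tolist() for c in(300,335)]); print([g[270:320:1,c].tolist() for c in(300,335)])
E
```

```text
[ 0.55882645 -0.25386361  0.20731957]
(270, 86, 96, 219) board (array([ 560.4, -254.5,    1.7]), np.float64(0.965))
hs [316.5, 200.1, 77.7, 205.2]
140 [177, 178, 178, 177, 177, 176, 178, 183, 195, 206, 210, 204, 189, 165, 152, 143, 131, 123, 139, 146, 153, 152, 152, 151, 147, 136, 128, 137, 147, 152, 152, 151, 152, 149, 145] | [213, 212, 202, 182, 186, 202, 211, 212, 212, 212, 212, 201, 176, 171, 195, 209, 212, 211, 210, 212, 211, 202, 184, 180, 183, 185, 184, 186, 185, 185, 184, 186, 185, 185, 184, 184, 184, 185, 184, 182]
180 [122, 122, 122, 123, 121, 122, 119, 119, 122, 127, 138, 140, 145, 145, 148, 147, 137, 124, 125, 137, 148, 154, 166, 189, 204, 201, 183, 177, 195, 207, 210, 213, 210, 211, 204] | [210, 201, 180, 176, 196, 209, 214, 212, 212, 211, 201, 177, 168, 192, 206, 209, 211, 209, 209, 207, 199, 185, 179, 182, 181, 184, 182, 183, 181, 182, 180, 182, 181, 182, 182, 182, 182, 183, 181, 181]
220 [119, 118, 117, 118, 119, 120, 117, 119, 120, 124, 131, 140, 143, 142, 145, 143, 141, 138, 125, 119, 131, 142, 143, 146, 143, 141, 139, 126, 128, 140, 146, 146, 147, 145, 143] | [142,
[... 405 characters left out ...]
127, 125, 129, 135, 143, 145, 149, 153, 166, 176, 183, 181, 183, 185, 185, 182, 181, 190, 198, 203, 205, 206, 208, 207, 196, 167, 148, 173, 189, 191, 189, 187, 187, 186, 186, 183, 181, 184, 187]]
[[137, 135, 135, 137, 138, 134, 137, 138, 137, 138, 141, 146, 147, 149, 147, 150, 150, 156, 170, 185, 191, 192, 194, 196, 194, 194, 195, 195, 195, 194, 191, 191, 189, 187, 181, 173, 169, 168, 168, 167, 168, 166, 169, 167, 167, 167, 167, 167, 167, 167], [170, 179, 179, 170, 155, 149, 147, 143, 141, 140, 137, 136, 140, 139, 140, 138, 138, 138, 141, 140, 140, 139, 139, 140, 140, 145, 151, 160, 160, 158, 152, 153, 151, 154, 161, 165, 168, 167, 168, 169, 166, 166, 168, 168, 169, 167, 168, 168, 168, 167]]
```

```bash
python3 - <<'E'
from h import *
p=shot("wrist"); s=monitor.read_state(); M=R.from_rotvec(s["tcp_rot"]).as_matrix()
f=lambda q,z:((w(p,q,z)-s["tool_pos"])@M*1000)[:,:2].round(1).tolist()
print("board",f([(300,87.3),(300,304.5)],.005),"hs",f([(300,97.5),(300,288.5)],.029), "near bottom",f([(300,96),(300,97)],.005))
go(559,-254,300)
E
```

```text
board [[95.1, -15.3], [-107.1, -18.3]] hs [[86.6, -14.4], [-78.4, -16.8]] near bottom [[88.1, -15.4], [87.3, -15.4]]
now [ 559.4 -254.1  208.3] yaw 91.8 q6 -2.07 | shift [ 0.0006  0.0003 -0.0917] turn 0
```

Heat sink is centred to about 0.5 mm. One last check of the two small parts.

Call:
step_arm:
  series: [0.02, 0.05, -0.03, 0, 0.04, 0.1, -0.04, 0, 0.06, 0.15, -0.04, 0, 0.08, 0.2, -0.04, 0, 0.081, 0.247, -0.04, 0, 0.081, 0.247, -0.04, 0, 0.081, 0.247, -0.04, 0, 0.081, 0.247, -0.04, 0]

```text
time: 50.28
tool_pos: [0.4716, -0.0112, 0.2498]
tcp_rot: [0.047, -3.141, 0.001]
wrist_force: [0.1, -0.3, 0.3]
width: 0.947
grip_force: 0.0
```

```bash
python3 - <<'E'
from h import *
p=shot("wrist"); im=p["image"]; save(p,"f.png"); hsv=cv2.cvtColor(im,cv2.COLOR_RGB2HSV); g=cv2.cvtColor(im,cv2.COLOR_RGB2GRAY)
teal=(hsv[...,0]>75)&(hsv[...,0]<100)&(hsv[...,1]>35)
for n,z,B,P,x0 in(("can_cap",.045,box(50,50,0,5),cyl(32,5,45),[477,-85.5,-21]),("film_cap",.035,box(62,40,0,5),box(44,22,5,35),[459,75.5,6])):
    b=viewer.boxes_of(p,n)[0]; e=b["extent"]; u,v=map(int,e[:2]); print(n,b["score"],e,w(p,[e[:2]],z)[0][:2]*1000)
    c=np.zeros_like(teal); c[v-55:v+55,u-55:u+55]=1; F=near(~teal&c,e[:2]); print(" board+part",fitmodel(p,F,B,x0), cv2.boundingRect(F))
    if n=="can_cap":
        # dark sleeve + top: hull of dark pixels
        q=(g<85)&c; k=cv2.convexHull(np.argwhere(q)[:,::-1].astype(np.int32)); f2=np.zeros(g.shape,np.uint8); cv2.fillConvexPoly(f2,k,1); print(" can",fitmodel(p,f2,P,x0,(0,1)))
t=shot("top")
for n,z in dict(heatsink=.029,toroid=.037,potted_block=.037,film_cap=.035,can_cap=.045).items():
    for b in viewer.boxes_of(t,n)[:3]: print(n,round(b["score"],2),w(t,[b["extent"][:2]],z)[0][:2].round(3))
E
```

```text
can_cap 0.89 [239.4, 198.2, 43.5, 44.4] [474.59402963 -83.39456048]
 board+part (array([477.3, -86.3, -25.5]), np.float64(0.951)) (212, 158, 66, 67)
 can (array([473.7, -82.2, -21. ]), np.float64(0.547))
film_cap 0.81 [408.9, 179.1, 29.0, 47.9] [454.28779872  71.70684612]
 board+part (array([459.1,  74.8,   5.7]), np.float64(0.953)) (384, 145, 43, 67)
toroid 0.81 [0.633 0.116]
potted_block 0.85 [0.41 0.39]
potted_block 0.7 [0.666 0.372]
potted_block 0.62 [0.354 0.242]
film_cap 0.78 [0.452 0.066]
can_cap 0.57 [ 0.465 -0.088]
```

```bash
python3 - <<'E'
from h import *
p=shot("wrist"); K=np.array(p["intrinsics"],float); D=np.array(p["distortion"],float); Ti=np.linalg.inv(p["Tw"])
def bb(P,x,y,a):
    a=np.radians(a); X=np.c_[P[:,0]*np.cos(a)-P[:,1]*np.sin(a)+x,P[:,0]*np.sin(a)+P[:,1]*np.cos(a)+y,P[:,2]]/1000
    Y=X@Ti[:3,:3].T+Ti[:3,3]; Y[:,1:]*=-1; u=cv2.projectPoints(Y.reshape(-1,1,3),np.zeros(3),np.zeros(3),K,D)[0].reshape(-1,2); l,h=u.min(0),u.max(0); return np.r_[(l+h)/2,h-l].round(1)
print("can pred",bb(cyl(32,5,45),477.3,-86.3,0)); print("film pred",bb(box(44,22,5,35),459.1,74.8,5.9))
for n in("can_cap","film_cap"): print(viewer.boxes_of(p,n)[0])
g=cv2.cvtColor(p["image"],cv2.COLOR_RGB2GRAY)
print("\n".join(" ".join(f"{x:3d}" for x in r) for r in g[156:228:3,208:282:3]))
E
```

```text
can pred [238.4 196.9  40.9  41.8]
film pred [407.7 182.   29.6  52.4]
{'extent': [240.8, 198.4, 41.1, 42.4], 'score': 0.59}
{'extent': [407.2, 179.7, 28.4, 53.8], 'score': 0.92}
172 174 171 173 174 173 175 175 173 174 173 176 174 176 165 120 116 119 120 120 130 177 176 176 177
168 171 172 172 173 172 172 170 169 160 171 174 174 174 134 119 120 118 120 117 134 175 178 177 176
171 171 172 173 171 173 171 182 202 197 171 157 170 175 133 119 115 118 119 119 131 176 176 176 177
169 169 171 172 171 174 171 198 201 203 203 195 170 149 122 119 117 120 119 119 124 160 176 177 177
170 170 171 171 171 171 175 201 201 203 202 201 203 182 128 115 117 120 118 118 118 153 176 175 176
170 170 172 170 171 170 195 202 202 198 202 203 202 180 146 143 127 116 117 118 119 150 176 177 175
170 171 169 170 168 173 204 199 201 199 197 192 187 146 142 143 142 140 126 116 115 152 172 175 175
168 169 170 171 170 186 202 202 194 154  92  65  64  68 106 137 144 146 147 143 124 145 169 171 173
169 168 170 171 172 200 203 194 104  55  53  53  54  54  50  76 131 142 144 141 145 143 129 117 121
168 168 169 168 183 2
[... 778 characters left out ...]

167 165 166 165 140 174 199 199 166 124 135 138 141 136  81 114 145 143 138 116 115 113 115 112 114
167 166 166 165 164 123 181 198 155 128 134 136 140 109  88 138 146 145 128 113 113 117 116 115 118
165 167 166 166 166 162 124 168 149 137 133 132 105  99 137 141 143 139 118 115 112 115 114 111 115
165 166 165 166 165 166 163 140 111  95  95  93 115 142 143 138 137 127 115 115 113 117 114 116 116
165 167 163 166 164 168 167 167 165 163 156 116 115 132 138 140 139 115 112 116 111 114 113 112 115
165 167 165 165 165 165 166 167 165 166 127 117 114 113 118 133 127 115 116 147 116 113 114 113 113
166 167 166 167 164 166 168 166 165 166 131 114 114 112 113 115 112 115 115 156 117 109 112 113 112
```

```bash
python3 -c "
from workcell import job
print(job.finish_job())"
```

```text
the job is handed in; nothing more can be done
None
```

The job is handed in at about 50 s: all five parts stand on their own boards, each measured within about 2 mm of its silhouette's centre and none tipped. The toroid slid about 13 mm on the heat sink in a first failed grip before I re-gripped and placed it.

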